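Lids onto the coppersmith's vessels

ROBOT

A 6-joint arm with a two-finger parallel gripper is mounted at the origin on the work surface. World frame = base frame: x ahead of the robot, y to its left, z up, the work surface at z = 0. Lengths are in m, angles in rad, forces in N, time in s.
With the tool pointing down it reaches from about 0.325 to 0.9 m from the base axis. Payload 6.1 kg.
Tool frame: the origin (TCP) lies between the finger pads; the fingertips stand r.tips_ahead ahead of it and the grasp point (between the pads) lies 8 mm behind it (r.tips_ahead is the distance from the TCP to the fingertips, in m); z points along the fingers, x is the direction in which the jaws open and shut, and the axes are right-handed (so a half turn about z gives the same grasp; the last joint's range is limited). The gripper opens to 87 mm and grips with 3 to 60 N. Pads are 19 mm wide; open, the fingers measure 117 mm over their backs; the gripper's body (75 mm by 190 mm) begins 51 mm behind the grasp point.
Start: joints at [-1.239, 0.22, 1.526, -0, 1.395, -0.126], TCP at [0.276, -0.561, 0.234] pointing down, gripper open.
Joint ranges: [-2.98, 2.98], [-0.91, 2.08], [0.09, 2.57], [-1.24, 4.39], [0.2, 2.65], [-2.68, 2.68]. Speed limits (rad/s): [2.57, 2.57, 3.01, 3.14, 3.14, 3.14].

INTERFACE

Orientations are given as a unit quaternion [x, y, z, w].
In Python, from rig import r, eyes, workorder gives the robot as it stands.
- The arm moves only by the tool servo_tool, never from a script. Its argument "targets" is a list of rows, each a list of 5 numbers: the shift along the tool's x, y, z in cm, then the turn about the tool's z in rad, then the gripper's target within -1 to 1 (shut at 1, half-way at 0, fully open at -1). A call has 1 to 5 rows; each row shifts and turns the pose as measured when the row begins, along the tool's axes as they then stand; what a row does not reach is not made up. A row lasts 1/10 s, in which the tool goes at most 50 mm and 8.59 degrees, less where a joint would pass 70% of its speed; a pose out of reach is approached as far as the arm can. A call with a gripper value outside its range is refused whole. The fingers move at their own pace and stop on an object; the grip force is fixed at half the most. Time passes only in rows, so rows that do not move let the fingers close. It gives the time, the measured TCP pose, the force and the opening at its end, in the units of the state.
- r.read_state(): the state, without advancing time (a new reading comes with each control period).
- eyes.capture(name): name is "side" or "top"; returns (picture, depth): 420x560x3 uint8, red, green, blue; 420x560 float32, m along the optical axis (not along the pixel's ray), 0 where there is no reading.
- eyes.camera_params(name): a dict with "fx", "fy", "cx", "cy" (pixels), "cam_to_world" (4x4, takes a point from camera to world coordinates). Camera axes: x right, y up, looking along -z (the intrinsics and any distortion apply to the point x, -y, -z); pixel columns grow to the right and rows downward; lengths in m; the calibration is good to about 2 mm. A picture is of the moment at which its call begins. camera_params takes no time and is no camera call.
- workorder.job_done(): hands the job in, once; it reports no verdict.
The state is a dict: "time": time; "joint_positions": joint angles; "qvel": joint speeds; "joint_efforts": joint torques, N m; "tool_pos": TCP position; "tool_rot": TCP orientation; "ft_force": force on the tool from outside, world axes, zero at the start; "wrist_torque": the same for the moment, N m; "grip_width": finger opening in m.
Only numpy, scipy, OpenCV 4.12 (cv2) and the standard library are available. Lean on these libraries where they do the work, as an engineer would, in place of code of your own. Each camera call takes 0.05 s, during which the arm holds its last target.

TASK

Close the four finished copper vessels for delivery: put each of the four lids on the vessel whose mouth it fits, the three round ones by size and the oblong one on the oblong dish, so that every lid sits flat on its rim with its plug inside the mouth. Leave the vessels standing where they are, and do not push the rivet tin or the cork rubbing block out of their places.

Things in the scene. Friction and masses are not known exactly. Their poses are not given: they have to be found in the camera images.
- lid_small_grip (a point): SMALLEST round copper lid lying loose, right way up. From below: centring plug 8 mm deep, flat plate 4 mm thick, upright wooden knob 24 mm in diameter, 42 mm tall (lowest 10 mm: neck 18 mm). Point: on the knob's axis, 24 mm above the plate's top, 28 mm above its underside, 36 mm above the plug's foot (the table). z up; yaw means nothing. Plate 84 mm across, plug 54 mm; 0.09 kg.
- lid_medium_grip (a point): MIDDLE round copper lid lying loose, right way up. From below: centring plug 8 mm deep, flat plate 4 mm thick, upright wooden knob 24 mm in diameter, 42 mm tall (lowest 10 mm: neck 18 mm). Point: on the knob's axis, 24 mm above the plate's top, 28 mm above its underside, 36 mm above the plug's foot (the table). z up; yaw means nothing. Plate 104 mm across, plug 74 mm; 0.13 kg.
- lid_large_grip (a point): LARGEST round copper lid lying loose, right way up. From below: centring plug 8 mm deep, flat plate 4 mm thick, upright wooden knob 24 mm in diameter, 42 mm tall (lowest 10 mm: neck 18 mm). Point: on the knob's axis, 24 mm above the plate's top, 28 mm above its underside, 36 mm above the plug's foot (the table). z up; yaw means nothing. Plate 128 mm across, plug 98 mm; 0.19 kg.
- lid_oblong_grip (a point): OBLONG copper lid lying loose, right way up. From below: centring plug 8 mm deep, flat plate 4 mm thick, wooden bar handle on posts: 18 mm (x) by 70 mm (y), 16 to 42 mm above the plate. Plate 96 (x) by 132 mm (y), plug 66 by 102; 0.17 kg. Point: middle of lid, 24 mm above the plate's top, 28 above its underside, 36 above the plug's foot. z up, y along the bar and long side; a half turn is the same.
- pot_small_mouth (a point): SMALLEST round copper vessel, bellied (80 mm), no handles: rim 72 mm across, mouth 66 mm, 75 mm tall, 0.6 kg. Stands loose. Point: middle of the mouth, level with the rim's top; z up. With its lid home the plate lies flat on the rim, 6 mm play all round the plug.
- pot_medium_mouth (a point): MIDDLE round copper vessel, a saucepan with a long steel handle along +x, reaching 156 mm from the axis, below the rim: rim 92 mm across, mouth 86 mm, 65 mm tall, 1 kg. Stands loose. Point: middle of the mouth, level with the rim's top; z up. With its lid home the plate lies flat on the rim, 6 mm play all round the plug.
- pot_large_mouth (a point): LARGEST round copper vessel, two brass ears along y, reaching 80 mm from the axis, below the rim: rim 116 mm across, mouth 110 mm, 70 mm tall, 1.4 kg. Stands loose. Point: middle of the mouth, level with the rim's top; z up. With its lid home the plate lies flat on the rim, 6 mm play all round the plug.
- pot_oblong_mouth (a point): OBLONG copper dish, brass ear at each end (reaching 82 mm from the middle, below the rim): rim 84 (x) by 120 mm (y), mouth 78 by 114, 60 mm tall, 1.1 kg; a half turn is the same. Stands loose. Point: middle of the mouth, level with the rim's top; z up. With its lid home the plate lies flat on the rim, 6 mm play all round the plug.
- rivet_tin_center (a point): Bystander: small round open aluminium tin of copper rivets, 46 mm in diameter, 26 mm tall, loose on the table among the lids and vessels; point at its centre half-way up.
- rub_block_center (a point): Bystander: small cork rubbing block with grey cloth underneath, 28 by 40 mm, 22 mm tall, loose on the table among the lids and vessels; point at its centre half-way up.
There are look-alikes about, which are no part of the job. What is shaped like the part that bears lid_oblong_grip but green or red is not meant.

How it is judged:
By the outcome, as a careful person would: the job done as asked, in the order asked, and still so for the second after the job is handed in, with the robot touching nothing.
It also fails if it takes over 115 s, if anything falls off the work surface, if the arm or the gripper's body presses on something with over 40 N, if the wrist force passes 120 N, or if a joint passes its speed limit or range.

## Working session

There is one attempt and no reset: what is moved stays moved. The work goes in short steps, Python scripts to look and compute and a tool call to move; the robot and the scene stay as the last step left them, time stands still between calls to the robot, and variables do not carry over. Pictures are saved under pics/ and viewed, and the job is handed in when it is done.

Besides the shell and the picture viewer there is one more tool, called after ">>>" in YAML: its name, and indented under it one key for each argument. servo_tool: Moves the arm, as the interface text tells. Its arguments: {"type":"object","properties":{"targets":{"type":"array"}},"required":["targets"]}

```bash
ls; mkdir -p pics; python3 - <<'E'
from rig import r,eyes,workorder
import cv2,numpy as np
s=r.read_state();print(s,r.tips_ahead)
for n in("side","top"):
    p,d=eyes.capture(n);cv2.imwrite(f"pics/{n}0.png",p[:,:,::-1]);np.save(f"pics/{n}0.npy",d)
    np.save(f"pics/{n}0rgb.npy",p)
    print(n,eyes.camera_params(n),(d==0).mean(),d.min(),d.max())
E
```

```text
pics
{'time': 0.0, 'joint_positions': array([-1.23910029e+00,  2.21224645e-01,  1.52759802e+00, -5.34254465e-06,
        1.39470377e+00, -1.26088816e-01]), 'qvel': array([ 0.00118319,  0.00193219, -0.00039078, -0.00052   , -0.0012005 ,
        0.00106657]), 'joint_efforts': array([ 2.68547665e-03, -4.94610894e+01, -3.87373674e+01,  7.00714812e-02,
        5.70825173e-02, -1.39708727e-04]), 'tool_pos': array([ 0.27603218, -0.56007808,  0.23244508]), 'tool_rot': array([ 8.49105890e-01, -5.28221784e-01, -7.51907001e-04, -6.07882728e-04]), 'ft_force': array([ 0.62502377, -0.0012211 ,  0.44421537]), 'wrist_torque': array([ 0.0287475 , -0.04732009,  0.00235674]), 'grip_width': 0.08730715565096327} 0.011
side {'fx': 455.0741322763892, 'fy': 455.0741322763892, 'cx': 288.7103684976272, 'cy': 212.55115145653343, 'cam_to_world': array([[ 0.98736079,  0.13400439, -0.08462564,  0.33870793],
       [-0.15748342,  0.76948646, -0.61894229, -0.66043841],
       [-0.0178227 ,  0.62444648,  0.78086423,  0.95241188],
       [ 0.        ,  0.        ,  0.        ,  1.        ]])} 0.004077380952380952 0.0 2.7431283
top {'fx': 437.6726408004793, 'fy': 437.6726408004793, 'cx': 281.0924437531211, 'cy': 208.1631887219089, 'cam_to_world': array([[-0.01622275,  0.9978228 , -0.0639256 ,  0.36490909],
       [-0.99978838, -0.01699711, -0.01158818,  0.0343565 ],
       [-0.01264951,  0.06372408,  0.99788738,  1.15926204],
       [ 0.        ,  0.        ,  0.        ,  1.        ]])} 0.004158163265306123 0.0 2.0038311
```

View pics/side0.png

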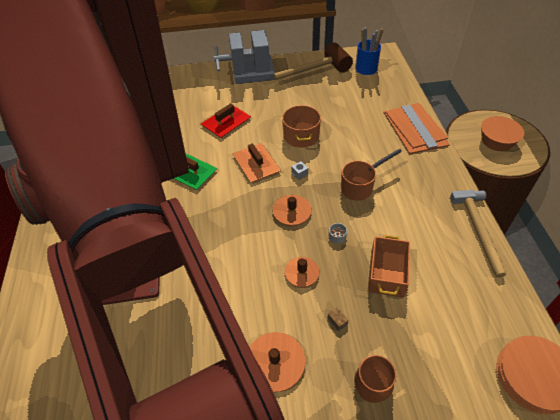

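View pics/top0.png

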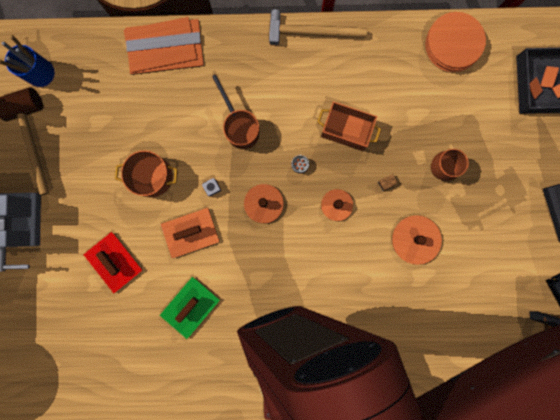

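The top view shows the orange oblong lid at (190,233), with red (113,262) and green (190,306) look-alikes. The round lids are at (264,204), (337,205) and (416,240). The pots are large (145,173), medium (241,128), oblong (350,126) and small (450,165). The tin is at (301,164) and the block at (388,183). A separate grey cube is at (212,187). Next I measure.

```bash
cat > h.py <<'E'
import numpy as np,cv2
from rig import r,eyes,workorder
def P(n):
    c=eyes.camera_params(n);return c
def cast(n,u,v,z):
    c=P(n);d=np.array([(u-c['cx'])/c['fx'],-(v-c['cy'])/c['fy'],-1.]);T=c['cam_to_world']
    w=T[:3,:3]@d;o=T[:3,3];return o+w*(z-o[2])/w[2]
def ray(n,u,v):
    c=P(n);d=np.array([(u-c['cx'])/c['fx'],-(v-c['cy'])/c['fy'],-1.]);T=c['cam_to_world']
    return T[:3,3],T[:3,:3]@d
def cloud(n,dep):
    c=P(n);v,u=np.mgrid[:420,:560];T=c['cam_to_world']
    p=np.stack([(u-c['cx'])/c['fx']*dep,-(v-c['cy'])/c['fy']*dep,-dep],-1)
    return p@T[:3,:3].T+T[:3,3]
def proj(n,p):
    c=P(n);T=c['cam_to_world'];q=T[:3,:3].T@(np.array(p)-T[:3,3])
    return c['cx']+c['fx']*q[0]/-q[2],c['cy']-c['fy']*q[1]/-q[2]
def tri(u1,v1,u2,v2):
    a,d=ray('top',u1,v1);b,e=ray('side',u2,v2)
    A=np.stack([d,-e],1);s=np.linalg.lstsq(A,b-a,rcond=None)[0]
    p,q=a+s[0]*d,b+s[1]*e;return (p+q)/2,np.linalg.norm(p-q)
E
python3 - <<'E'
from h import *
D={n:np.load(f'pics/{n}0.npy') for n in('top','side')}
C={n:cloud(n,D[n]) for n in D}
I={n:np.load(f'pics/{n}0rgb.npy') for n in D}
# table plane check & depth noise
for n in D:
    m=(np.abs(C[n][...,2])<.012)&(D[n]>0);z=C[n][...,2][m];print(n,'table z',np.median(z),z.std())
for name,(u,v) in dict(lobl=(190,233),lm=(264,204),ls=(337,205),ll=(416,240),pl=(145,173),pm=(241,128),po=(350,126),ps=(450,165),tin=(301,164),blk=(388,183),cube=(212,187),red=(113,262)).items():
    # local cluster by cloud height around the seed
    c=cast('top',u,v,.03)
    for n in D:
        m=(np.hypot(C[n][...,0]-c[0],C[n][...,1]-c[1])<.1)&(C[n][...,2]>.008)&(C[n][...,2]<.2)&(D[n]>0)
        k,l=cv2.connectedComponents(m.astype(np.uint8))
        best=max(range(1,k),key=lambda i:(l==i).sum());q=C[n][l==best]
        z=q[:,2];h=np.percentile(z,[5,50,98])
        t=q[z>h[2]-.006]
        print(name,n,len(q),'xy mean',q[:,:2].mean(0).round(4),'ext',np.ptp(q[:,:2],axis=0).round(3),'z',h.round(4),'topmid',((t.max(0)+t.min(0))/2).round(4),'topmean',t.mean(0).round(4))
big=cv2.resize(I['top'][130:330,80:280],(800,800))[:, :, ::-1]
E
```

```text
top table z 0.00012787303003969352 0.0030505453518202895
side table z 4.9924629466402415e-05 0.003178061517536343
lobl top 1772 xy mean [0.3776 0.287 ] ext [0.13  0.152] z [0.0089 0.0123 0.0556] topmid [0.377  0.2891 0.0542] topmean [0.3775 0.2885 0.0538]
lobl side 1081 xy mean [0.3755 0.2826] ext [0.13  0.156] z [0.0091 0.0123 0.0553] topmid [0.3765 0.2901 0.0537] topmean [0.3758 0.2878 0.0533]
lm top 1167 xy mean [0.4514 0.0938] ext [0.103 0.103] z [0.0089 0.0122 0.0533] topmid [0.4522 0.0929 0.0536] topmean [0.4519 0.0932 0.0529]
lm side 927 xy mean [0.4489 0.0906] ext [0.102 0.107] z [0.0092 0.0122 0.0539] topmid [0.4491 0.094  0.0539] topmean [0.4489 0.093  0.0533]
ls top 765 xy mean [ 0.4443 -0.0988] ext [0.079 0.082] z [0.0091 0.0124 0.0544] topmid [ 0.4439 -0.0996  0.054 ] topmean [ 0.4442 -0.0993  0.0533]
ls side 816 xy mean [ 0.4418 -0.1015] ext [0.082 0.085] z [0.0091 0.0122 0.0544] topmid [ 0.4424 -0.0979  0.0534] topmean [ 0.442  -0.0993  0.0528]
ll top 1822 xy mean [ 0.3499 -0.3039] ext [0.125 0.126] z [0.0091 0.0123 0.053 ] topmid [ 0.3497 -0.3053  0.0532] topmean [ 0.
[... 1780 characters left out ...]
xy mean [ 0.4989 -0.234 ] ext [0.039 0.047] z [0.0109 0.0213 0.0253] topmid [ 0.4997 -0.2318  0.0228] topmean [ 0.4996 -0.2319  0.022 ]
cube top 275 xy mean [0.4184 0.2559] ext [0.045 0.069] z [0.0089 0.0119 0.0157] topmid [0.4197 0.26   0.0137] topmean [0.4184 0.2544 0.0124]
cube side 195 xy mean [0.4931 0.2264] ext [0.045 0.046] z [0.0097 0.0258 0.0306] topmid [0.4937 0.231  0.0283] topmean [0.4943 0.2304 0.0277]
red top 1767 xy mean [0.304  0.4889] ext [0.159 0.153] z [0.009  0.0122 0.055 ] topmid [0.3044 0.4916 0.0548] topmean [0.304  0.491  0.0532]
red side 840 xy mean [0.3011 0.482 ] ext [0.159 0.136] z [0.0091 0.0129 0.0558] topmid [0.3015 0.4905 0.0537] topmean [0.3009 0.4909 0.0534]
```

```bash
python3 - <<'E'
from h import *
D={n:np.load(f'pics/{n}0.npy') for n in('top','side')}
C={n:cloud(n,D[n]) for n in D}
I={n:np.load(f'pics/{n}0rgb.npy') for n in D}
def circ(q):
    s=None;w=np.ones(len(q))
    for _ in range(20):
        A=np.c_[2*q,np.ones(len(q))]*w[:,None];s=np.linalg.lstsq(A,(q**2).sum(1)*w,rcond=None)[0]
        R=np.sqrt(s[2]+s[0]**2+s[1]**2);e=np.abs(np.hypot(*(q-s[:2]).T)-R);w=1/(1+(e/.002)**2)
    return s[:2].round(4),round(R*2,4)
for nm,xy,H in (('ps',(.539,-.384),.075),('pm',(.648,.149),.065),('pl',(.5285,.394),.07)):
    for n in D:
        c=C[n];m=(np.hypot(c[...,0]-xy[0],c[...,1]-xy[1])<.075)&(c[...,2]>H-.006)&(c[...,2]<H+.006)&(D[n]>0)
        if nm=='pm': m&=c[...,0]<.70
        q=c[m];print(nm,n,len(q),circ(q[:,:2]),'enc',cv2.minEnclosingCircle(q[:,:2].astype(np.float32)),'z med/95',np.percentile(q[:,2],[50,90]).round(4))
for nm,xy,lo,hi,rad in (('lobl_bar',(.377,.2885),.045,.06,.06),('lobl_plate',(.377,.2885),.006,.016,.085),('po',(.646,-.131),.052,.066,.078)):
    for n in D:
        c=C[n];m=(np.hypot(c[...,0]-xy[0],c[...,1]-xy[1])<rad)&(c[...,2]>lo)&(c[...,2]<hi)&(D[n]>0)
        if nm!='po':
            k,l,st,_=cv2.connectedComponentsWithStats(m.astype(np.uint8));m=l==1+st[1:,4].argmax()
        q=c[m];b=cv2.minAreaRect((q[:,:2]*1000).astype(np.float32));print(nm,n,len(q),[np.round(x,1) for x in b])
E
python3 - <<'E'
import cv2
I=cv2.imread('pics/top0.png');a=cv2.resize(I[90:340,80:320],None,fx=2.4,fy=2.4,interpolation=2)
cv2.imwrite('pics/crop1.png',a)
E
```

```text
ps top 150 (array([ 0.5403, -0.3835]), np.float64(0.0686)) enc ((0.5396169424057007, -0.3844040036201477), 0.036958664655685425) z med/95 [0.0741 0.0768]
ps side 244 (array([ 0.5383, -0.383 ]), np.float64(0.0684)) enc ((0.538214921951294, -0.3820958733558655), 0.03689180687069893) z med/95 [0.0739 0.0763]
pm top 181 (array([0.6418, 0.1458]), np.float64(0.0882)) enc ((0.6502063870429993, 0.15225359797477722), 0.055805690586566925) z med/95 [0.0639 0.067 ]
pm side 179 (array([0.6402, 0.1467]), np.float64(0.0886)) enc ((0.650731086730957, 0.14943556487560272), 0.05653487518429756) z med/95 [0.0632 0.0664]
pl top 219 (array([0.5293, 0.3907]), np.float64(0.1122)) enc ((0.5295336246490479, 0.39177870750427246), 0.0586848221719265) z med/95 [0.0692 0.0717]
pl side 178 (array([0.528 , 0.3927]), np.float64(0.1132)) enc ((0.5272062420845032, 0.39470788836479187), 0.0618552640080452) z med/95 [0.0678 0.0709]
lobl_bar top 201 [array([377.5, 288.4]), array([17.8, 69.1]), np.float64(18.7)]
lobl_bar side 129 [array([376.5, 288.4]), array([18.6, 73.1]), np.float64(17.9)]
lobl_plate top 1573 [array([377.7, 288.5]), array([ 96.1, 132.5]), np.float64(18.3)]
lobl_plate side 905 [array([376.6, 290.6]), array([ 98.7, 135.6]), np.float64(18.6)]
po top 264 [array([ 646.8, -131.3]), array([119.8,  85.5]), np.float64(70.3)]
po side 353 [array([ 645.3, -129.4]), array([123.9,  84.3]), np.float64(70.1)]
```

View pics/crop1.png

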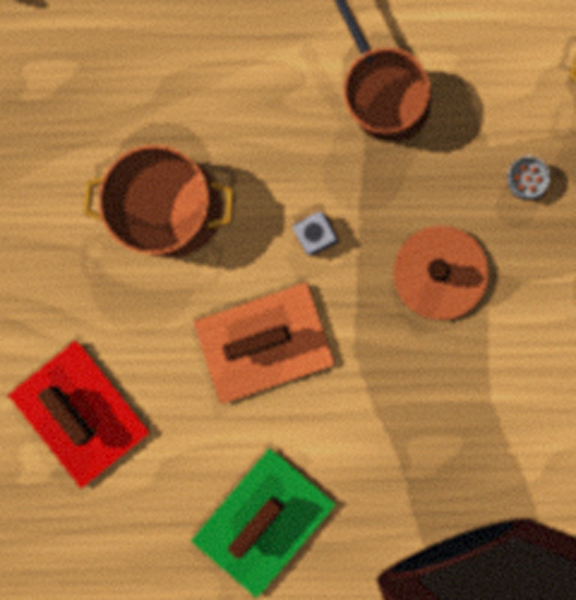

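The crop shows the copper lid at (258,342), which is the one meant. The red one at (82,413) and the green one at (265,520) are the look-alikes. All heights and diameters match the text, so I move, starting with the large lid.

```bash
cat >> h.py <<'E'
from scipy.spatial.transform import Rotation as Ro
def go(x,y,z,yaw=None):
    s=r.read_state();R=Ro.from_quat(s['tool_rot']).as_matrix()
    d=R.T@(np.array([x,y,z])-s['tool_pos'])*100
    yw=np.arctan2(R[1,0],R[0,0])
    print('t',round(s['time'],2),'pos',s['tool_pos'].round(4),'yaw',yw.round(3),'tilt',np.degrees(np.arccos(-R[2,2])).round(2),'shift cm',d.round(2),'rows',np.ceil(np.linalg.norm(d)/5),'per row',(d/np.ceil(np.linalg.norm(d)/5)).round(2),
     'turn',None if yaw is None else round(float((yw-yaw+np.pi)%(2*np.pi)-np.pi),3),'j6',s['joint_positions'][5].round(2),'w',s['grip_width'],'F',s['ft_force'].round(1))
E
python3 -c "
from h import *
go(.349,-.304,.10)"
```

```text
t 0.1 pos [ 0.2761 -0.5601  0.2326] yaw -1.113 tilt 0.1 shift cm [-19.73 -17.86  13.29] rows 6.0 per row [-3.29 -2.98  2.22] turn None j6 -0.13 w 0.08721236020913269 F [0.2 0.6 0.1]
```

>>> servo_tool:
  targets:
    - [-3.3, -3, 1, 0, -0.4]
    - [-3.3, -3, 1.5, 0, -0.4]
    - [-3.3, -3, 2, 0, -0.4]
    - [-3.3, -3, 2, 0, -0.4]
    - [-3.3, -3, 2, 0, -0.4]

```text
time: 0.6
tool_pos: [0.3375, -0.3457, 0.1453]
tool_rot: [0.847, -0.532, 0.001, 0.001]
ft_force: [0.7, -0.7, -0.0]
grip_width: 0.0622
```

```bash
python3 -c "
from h import *
go(.349,-.304,.10)"
```

```text
t 0.6 pos [ 0.3375 -0.3457  0.1453] yaw -1.121 tilt 0.17 shift cm [-3.27 -2.85  4.52] rows 2.0 per row [-1.64 -1.43  2.26] turn None j6 0.16 w 0.062230730280119856 F [ 0.7 -0.7 -0. ]
```

>>> servo_tool:
  targets:
    - [-1.6, -1.4, 1.5, 0, -0.4]
    - [-1.5, -1.3, 1.5, 0, -0.4]
    - [0, 0, 0.5, 0, -0.4]
    - [0, 0, 0, 0, -0.4]

```text
time: 1.0
tool_pos: [0.3471, -0.2962, 0.1043]
tool_rot: [0.849, -0.529, -0.003, -0.001]
ft_force: [0.1, -0.4, 0.4]
grip_width: 0.0608
```

```bash
python3 -c "
from h import *
go(.349,-.304,.032)
p,d=eyes.capture('side');cv2.imwrite('pics/s1.png',cv2.resize(p[300:,180:400,::-1],None,fx=3.5,fy=3.5))"
```

```text
t 1.0 pos [ 0.3471 -0.2962  0.1043] yaw -1.115 tilt 0.39 shift cm [0.83 0.16 7.22] rows 2.0 per row [0.42 0.08 3.61] turn None j6 0.24 w 0.060818017975921006 F [ 0.1 -0.4  0.4]
```

View pics/s1.png

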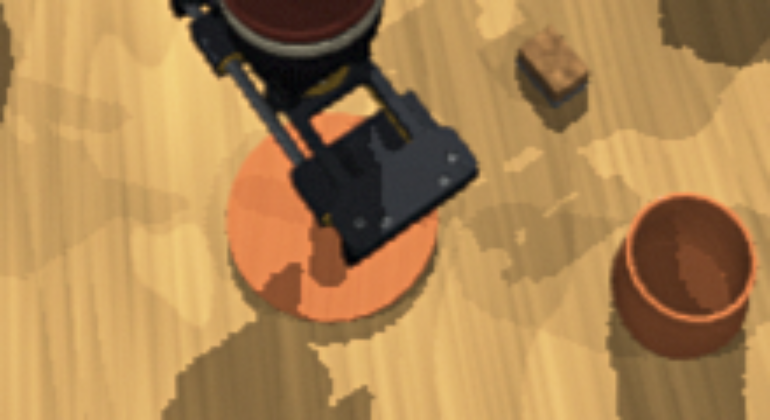

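The gripper hangs over the large lid (crop 330,220), clear of the block and the small pot.

>>> servo_tool:
  targets:
    - [0.7, 0.1, 1, 0, -0.4]
    - [0.1, 0.1, 2, 0, -0.4]
    - [0, 0, 1.5, 0, -0.4]
    - [0, 0, 1, 0, -0.4]

```text
time: 1.45
tool_pos: [0.3511, -0.313, 0.0536]
tool_rot: [0.847, -0.531, 0.002, 0.001]
ft_force: [-0.5, -0.4, 0.0]
grip_width: 0.0607
```

```bash
python3 -c "
from h import *
go(.349,-.304,.032)"
```

```text
t 1.45 pos [ 0.3511 -0.313   0.0536] yaw -1.119 tilt 0.31 shift cm [-0.92 -0.2   2.16] rows 1.0 per row [-0.92 -0.2   2.16] turn None j6 0.22 w 0.0607324910102162 F [-0.5 -0.4  0. ]
```

>>> servo_tool:
  targets:
    - [-0.5, -0.1, 0.5, 0, -0.4]
    - [0, 0, 0, 0, -0.4]
    - [0, 0, 0, 0, -0.4]

```text
time: 1.75
tool_pos: [0.3493, -0.3096, 0.0486]
tool_rot: [0.847, -0.532, 0.002, 0.001]
ft_force: [0.8, -0.5, 0.4]
grip_width: 0.0609
```

```bash
python3 -c "
from h import *
go(.349,-.304,.032)"
```

```text
t 1.75 pos [ 0.3493 -0.3096  0.0486] yaw -1.122 tilt 0.31 shift cm [-0.53 -0.21  1.66] rows 1.0 per row [-0.53 -0.21  1.66] turn None j6 0.23 w 0.06088133531012178 F [ 0.8 -0.5  0.4]
```

>>> servo_tool:
  targets:
    - [-0.5, -0.2, 0.4, 0, -0.4]
    - [0, 0, 0.5, 0, -0.4]
    - [0, 0, 0.4, 0, -0.4]
    - [0, 0, 0, 0, -0.4]

```text
time: 2.15
tool_pos: [0.35, -0.3047, 0.0363]
tool_rot: [0.847, -0.532, 0.004, 0.002]
ft_force: [0.4, -0.2, 0.1]
grip_width: 0.0609
```

```bash
python3 -c "
from h import *
go(.349,-.304,.032)
p,d=eyes.capture('side');cv2.imwrite('pics/s2.png',cv2.resize(p[300:,180:400,::-1],None,fx=3.5,fy=3.5));go(.349,-.304,.032)"
```

```text
t 2.15 pos [ 0.35   -0.3047  0.0363] yaw -1.121 tilt 0.5 shift cm [-0.11  0.06  0.43] rows 1.0 per row [-0.11  0.06  0.43] turn None j6 0.24 w 0.06088641135303281 F [ 0.4 -0.2  0.1]
t 2.2 pos [ 0.35   -0.3049  0.0365] yaw -1.121 tilt 0.51 shift cm [-0.13  0.06  0.45] rows 1.0 per row [-0.13  0.06  0.45] turn None j6 0.24 w 0.06092080254219804 F [-0.3  0.7 -0.3]
```

View pics/s2.png

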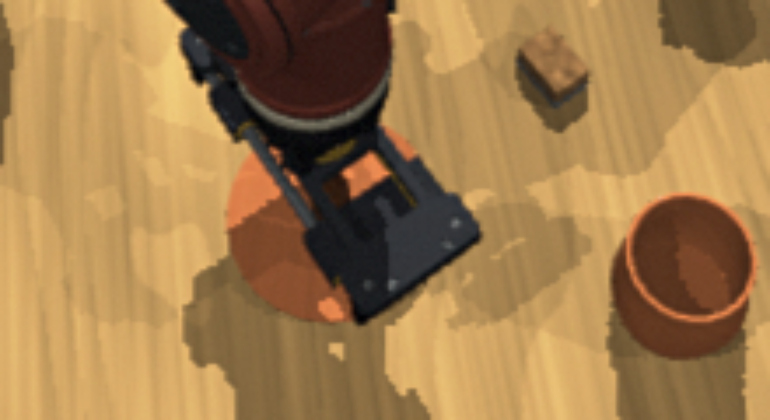

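The knob shows between the fingers at crop (340,190). Closing.

>>> servo_tool:
  targets:
    - [0, 0, 0.4, 0, -0.4]
    - [0, 0, 0, 0, 1]
    - [0, 0, 0, 0, 1]
    - [0, 0, 0, 0, 1]
    - [0, 0, 0, 0, 1]

```text
time: 2.7
tool_pos: [0.3503, -0.3052, 0.0324]
tool_rot: [0.847, -0.532, 0.004, 0.002]
ft_force: [0.4, -0.2, -0.8]
grip_width: 0.0365
```

```bash
python3 -c "
from h import *
go(.5287,.3917,.20)"
```

```text
t 2.7 pos [ 0.3503 -0.3052  0.0324] yaw -1.121 tilt 0.54 shift cm [-54.85 -46.37 -17.23] rows 15.0 per row [-3.66 -3.09 -1.15] turn None j6 0.24 w 0.0364627154702393 F [ 0.4 -0.2 -0.8]
```

>>> servo_tool:
  targets:
    - [0, 0, 0, 0, 1]
    - [0, 0, 0, 0, 1]
    - [0, 0, 0, 0, 1]
    - [0, 0, -2, 0, 1]

```text
time: 3.1
tool_pos: [0.3485, -0.3029, 0.0502]
tool_rot: [0.847, -0.532, 0.001, 0.001]
ft_force: [-0.2, 0.7, -0.9]
grip_width: 0.0234
```

>>> servo_tool:
  targets:
    - [0, 0, -4, 0, 1]
    - [0, 0, -4, 0, 1]
    - [0, 0, -4, 0, 1]
    - [0, 0, -2, 0, 1]

```text
time: 3.5
tool_pos: [0.3463, -0.3002, 0.192]
tool_rot: [0.847, -0.532, -0.002, -0.0]
ft_force: [0.7, -0.4, -0.7]
grip_width: 0.0232
```

```bash
python3 -c "
from h import *
go(.5287,.3917,.20)
p,d=eyes.capture('side');cv2.imwrite('pics/s3.png',p[...,::-1])"
```

```text
t 3.5 pos [ 0.3463 -0.3002  0.192 ] yaw -1.121 tilt 0.25 shift cm [-54.4  -46.48  -0.7 ] rows 15.0 per row [-3.63 -3.1  -0.05] turn None j6 0.24 w 0.02316155484625871 F [ 0.7 -0.4 -0.7]
```

View pics/s3.png

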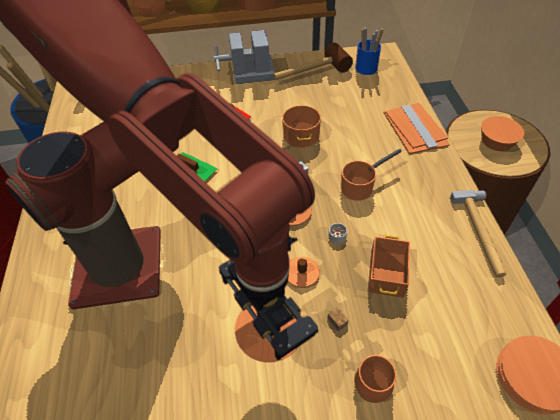

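The large lid is held and lifted (around pixel 262,335). Carrying it.

>>> servo_tool:
  targets:
    - [-2, -1.7, 0, 0, 1]
    - [-3.3, -2.8, 0, 0, 1]
    - [-3.6, -3.1, 0, 0, 1]
    - [-3.6, -3.1, 0, 0, 1]
    - [-3.6, -3.1, 0, 0, 1]

```text
time: 4.05
tool_pos: [0.402, -0.0957, 0.1918]
tool_rot: [0.844, -0.537, 0.001, 0.002]
ft_force: [1.1, 0.1, -1.9]
grip_width: 0.0233
```

>>> servo_tool:
  targets:
    - [-3.6, -3.1, 0, 0, 1]
    - [-3.6, -3.1, 0, 0, 1]
    - [-3.6, -3.1, 0, 0, 1]
    - [-3.6, -3.1, 0, 0, 1]
    - [-3.6, -3.1, 0, 0, 1]

```text
time: 4.55
tool_pos: [0.4642, 0.1431, 0.1847]
tool_rot: [0.844, -0.537, -0.0, 0.003]
ft_force: [0.6, -0.9, -1.2]
grip_width: 0.0232
```

```bash
python3 -c "
from h import *
go(.5287,.3917,.16)"
```

```text
t 4.55 pos [0.4642 0.1431 0.1847] yaw -1.134 tilt 0.36 shift cm [-19.8  -16.38   2.32] rows 6.0 per row [-3.3  -2.73  0.39] turn None j6 1.27 w 0.023155236057677265 F [ 0.6 -0.9 -1.2]
```

>>> servo_tool:
  targets:
    - [-3.6, -3.0, 0, 0, 1]
    - [-3.6, -3.0, 0, 0, 1]
    - [-3.6, -3.0, 0, 0, 1]
    - [-3.0, -2.5, 0, 0, 1]
    - [-2, -1.8, 0, 0, 1]

```text
time: 5.05
tool_pos: [0.5151, 0.3535, 0.1742]
tool_rot: [0.845, -0.535, -0.002, 0.006]
ft_force: [0.5, -0.0, -1.7]
grip_width: 0.023
```

>>> servo_tool:
  targets:
    - [-1, -0.8, 0, 0, 1]
    - [0, 0, 0, 0, 1]
    - [0, 0, 0, 0, 1]

```text
time: 5.35
tool_pos: [0.5161, 0.3682, 0.1688]
tool_rot: [0.846, -0.533, -0.004, 0.009]
ft_force: [0.5, 0.7, -1.7]
grip_width: 0.0232
```

```bash
python3 -c "
from h import *
go(.5287,.3917,.13)"
```

```text
t 5.35 pos [0.5161 0.3682 0.1688] yaw -1.125 tilt 1.13 shift cm [-1.59 -2.23  3.83] rows 1.0 per row [-1.59 -2.23  3.83] turn None j6 1.62 w 0.02323617967173263 F [ 0.5  0.7 -1.7]
```

>>> servo_tool:
  targets:
    - [-1.0, -1.4, 0.5, 0, 1]
    - [-0.5, -0.7, 1, 0, 1]
    - [0, 0, 0, 0, 1]
    - [0, 0, 0, 0, 1]

```text
time: 5.75
tool_pos: [0.5282, 0.3855, 0.1515]
tool_rot: [0.845, -0.535, -0.004, 0.011]
ft_force: [0.6, 0.2, -1.9]
grip_width: 0.0236
```

```bash
python3 -c "
from h import *
go(.5287,.3917,.12)
p,d=eyes.capture('side');cv2.imwrite('pics/s4.png',cv2.resize(p[20:220,140:440,::-1],None,fx=2.6,fy=2.6))
p,d=eyes.capture('top');cv2.imwrite('pics/t4.png',cv2.resize(p[80:280,20:320,::-1],None,fx=2.6,fy=2.6));np.save('pics/t4.npy',d);np.save('pics/t4rgb.npy',p);go(.5287,.3917,.12)"
```

```text
t 5.75 pos [0.5282 0.3855 0.1515] yaw -1.13 tilt 1.36 shift cm [-0.56 -0.38  3.13] rows 1.0 per row [-0.56 -0.38  3.13] turn None j6 1.64 w 0.023600477087917956 F [ 0.6  0.2 -1.9]
t 5.85 pos [0.5281 0.3855 0.1515] yaw -1.13 tilt 1.37 shift cm [-0.55 -0.39  3.14] rows 1.0 per row [-0.55 -0.39  3.14] turn None j6 1.64 w 0.02311061044867525 F [ 0.4  1.1 -2.1]
```

View pics/s4.png

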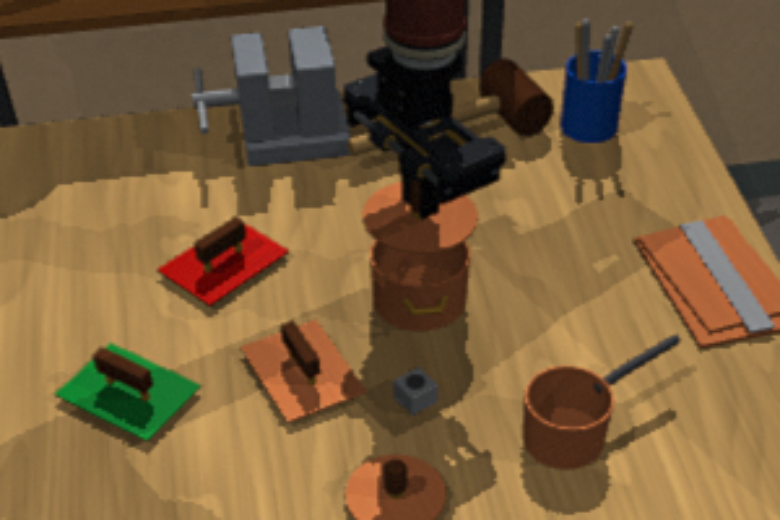

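View pics/t4.png

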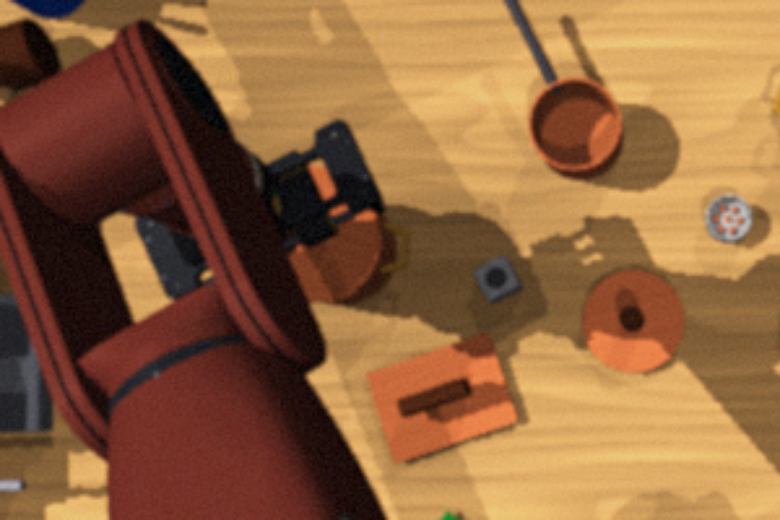

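```bash
cat >> h.py <<'E'
def plate(zlo,zhi,xy,rad,cam='side',save=None):
    p,d=eyes.capture(cam);c=cloud(cam,d)
    hsv=cv2.cvtColor(p,cv2.COLOR_RGB2HSV)
    m=(hsv[...,0]<16)&(hsv[...,1]>110)&(hsv[...,2]>90)&(np.hypot(c[...,0]-xy[0],c[...,1]-xy[1])<rad)&(c[...,2]>zlo)&(c[...,2]<zhi)&(d>0)
    k,l,st,_=cv2.connectedComponentsWithStats(m.astype(np.uint8),connectivity=8)
    m=l==1+st[1:,4].argmax();q=c[m]
    A=np.c_[q[:,:2]-q[:,:2].mean(0),np.ones(len(q))];pl=np.linalg.lstsq(A,q[:,2],rcond=None)[0]
    e=cv2.minEnclosingCircle((q[:,:2]*1000).astype(np.float32))
    print(cam,'n',len(q),'enc mm',np.round(e[0],1),'diam',round(2*e[1],1),'z',np.median(q[:,2]).round(4),'slope deg',np.degrees(pl[:2]).round(1),'rect',[np.round(x,1) for x in cv2.minAreaRect((q[:,:2]*1000).astype(np.float32))])
    return p,d
E
python3 -c "
from h import *
plate(.11,.15,(.528,.386),.085);go(.5287,.3917,.12)"
```

```text
side n 247 enc mm [561.2 367.7] diam 100.8 z 0.1299 slope deg [-1.5 -0.8] rect [array([563.3, 367.8]), array([53.9, 89.8]), np.float64(2.8)]
t 5.9 pos [0.5282 0.3858 0.1518] yaw -1.13 tilt 1.33 shift cm [-0.53 -0.37  3.17] rows 1.0 per row [-0.53 -0.37  3.17] turn None j6 1.64 w 0.02302988897941088 F [ 0.   0.5 -1.8]
```

```bash
python3 - <<'E'
s=open('h.py').read()
s=s.replace("hsv[...,2]>90","hsv[...,2]>60").replace("m=l==1+st[1:,4].argmax();q=c[m]\n    A=","m=m&(st[:,4][l]>15);q=c[m]\n    A=")
open('h.py','w').write(s)
E
python3 -c "
from h import *
plate(.118,.14,(.528,.386),.085);go(.5287,.3917,.12)"
```

```text
side n 750 enc mm [526. 385.] diam 131.6 z 0.1313 slope deg [-1.4 -0.7] rect [array([522.8, 379.1]), array([116.1, 126.6]), np.float64(65.1)]
t 5.95 pos [0.5283 0.3861 0.152 ] yaw -1.129 tilt 1.3 shift cm [-0.51 -0.34  3.2 ] rows 1.0 per row [-0.51 -0.34  3.2 ] turn None j6 1.64 w 0.02303321003672306 F [-0.3  0.3 -0.8]
```

The lid's plate centre is within 1–2 mm of the TCP, so I lower it.

>>> servo_tool:
  targets:
    - [-0.5, -0.4, 0.8, 0, 1]
    - [0, 0, 1, 0, 1]
    - [0, 0, 0.8, 0, 1]
    - [0, 0, 0, 0, 1]
    - [0, 0, 0, 0, 1]

```text
time: 6.45
tool_pos: [0.5292, 0.3922, 0.1237]
tool_rot: [0.845, -0.535, -0.004, 0.011]
ft_force: [-0.8, -0.4, -0.8]
grip_width: 0.0232
```

```bash
python3 -c "
from h import *
go(.5287,.3917,.094)"
```

```text
t 6.45 pos [0.5292 0.3922 0.1237] yaw -1.129 tilt 1.29 shift cm [0.01 0.   2.97] rows 1.0 per row [0.01 0.   2.97] turn None j6 1.65 w 0.023209588268202574 F [-0.8 -0.4 -0.8]
```

>>> servo_tool:
  targets:
    - [0, 0, 1, 0, 1]
    - [0, 0, 0.8, 0, 1]
    - [0, 0, 0.5, 0, 1]
    - [0, 0, 0, 0, 1]

```text
time: 6.85
tool_pos: [0.5286, 0.3918, 0.0985]
tool_rot: [0.845, -0.535, -0.004, 0.011]
ft_force: [0.3, 0.8, -2.2]
grip_width: 0.0232
```

```bash
python3 -c "
from h import *
go(.5287,.3917,.094)"
```

```text
t 6.85 pos [0.5286 0.3918 0.0985] yaw -1.129 tilt 1.31 shift cm [ 0.01 -0.02  0.45] rows 1.0 per row [ 0.01 -0.02  0.45] turn None j6 1.65 w 0.023236446302073895 F [ 0.3  0.8 -2.2]
```

>>> servo_tool:
  targets:
    - [0, 0, 0.3, 0, 1]
    - [0, 0, 0.1, 0, 1]
    - [0, 0, 0, 0, 1]

```text
time: 7.15
tool_pos: [0.5288, 0.3919, 0.0953]
tool_rot: [0.845, -0.535, -0.004, 0.01]
ft_force: [-0.5, -0.9, 0.9]
grip_width: 0.0229
```

>>> servo_tool:
  targets:
    - [0, 0, 0, 0, -0.2]
    - [0, 0, 0, 0, -0.2]
    - [0, 0, 0, 0, -0.2]
    - [0, 0, 0, 0, -0.2]
    - [0, 0, 0, 0, -0.2]

```text
time: 7.65
tool_pos: [0.5302, 0.3927, 0.097]
tool_rot: [0.845, -0.535, -0.003, 0.009]
ft_force: [0.1, -0.1, 1.2]
grip_width: 0.0504
```

>>> servo_tool:
  targets:
    - [0, 0, -2, 0, -0.2]
    - [0, 0, -3, 0, -0.2]
    - [0, 0, -3, 0, -0.2]
    - [0, 0, -1, 0, -0.2]
    - [0, 0, 0, 0, -0.2]

```text
time: 8.15
tool_pos: [0.5305, 0.3931, 0.1876]
tool_rot: [0.845, -0.535, -0.004, 0.01]
ft_force: [0.1, 0.4, -0.7]
grip_width: 0.0523
```

```bash
python3 -c "
from h import *
plate(.06,.085,(.528,.392),.085);go(.377,.2885,.18,.323)"
```

```text
side n 871 enc mm [528.6 392.2] diam 133.5 z 0.0736 slope deg [-0.2  0.5] rect [array([526.9, 391.2]), array([127.4, 125.4]), np.float64(38.5)]
t 8.2 pos [0.5303 0.393  0.1869] yaw -1.129 tilt 1.3 shift cm [ 2.9  18.31  1.11] rows 4.0 per row [0.72 4.58 0.28] turn -1.452 j6 1.65 w 0.05236123035370935 F [ 0.8 -1.   1. ]
```

The large lid is seated: plate top at z=0.0736 and slope ≤0.5°. Next is the oblong lid.

>>> servo_tool:
  targets:
    - [0, 0, 0, -0.145, -0.4]
    - [0, 0, 0, -0.145, -0.4]
    - [0, 0, 0, -0.145, -0.4]
    - [0, 0, 0, -0.145, -0.4]
    - [0, 0, 0, -0.145, -0.4]

```text
time: 8.7
tool_pos: [0.5264, 0.3906, 0.176]
tool_rot: [0.982, -0.19, -0.013, 0.013]
ft_force: [-0.0, -0.2, -1.1]
grip_width: 0.0607
```

>>> servo_tool:
  targets:
    - [0, 0, 0, -0.145, -0.4]
    - [0, 0, 0, -0.145, -0.4]
    - [0, 0, 0, -0.145, -0.4]
    - [0, 0, 0, -0.145, -0.4]
    - [0, 0, 0, -0.145, -0.4]

```text
time: 9.2
tool_pos: [0.5212, 0.3875, 0.1628]
tool_rot: [0.983, 0.183, -0.024, 0.01]
ft_force: [-0.6, 0.2, -0.2]
grip_width: 0.0609
```

```bash
python3 -c "
from h import *
go(.377,.2885,.15,.323)"
```

```text
t 9.2 pos [0.5212 0.3875 0.1628] yaw 0.368 tilt 3.04 shift cm [-16.92   4.03   2.21] rows 4.0 per row [-4.23  1.01  0.55] turn 0.045 j6 0.15 w 0.060868210789074326 F [-0.6  0.2 -0.2]
```

```bash
python3 -c "
from h import *
s=r.read_state();R=Ro.from_quat(s['tool_rot']).as_matrix();print(R.round(4),s['joint_positions'].round(3),s['joint_efforts'].round(1))
j=s['joint_positions'];print('sum',j[1]+j[2]+j[4], j[3])"
```

```text
[[ 0.9319  0.36   -0.0444]
 [ 0.359  -0.9329 -0.0289]
 [-0.0518  0.011  -0.9986]] [ 0.52   0.373  1.475 -0.003  1.346  0.152] [ -0.  -55.1 -37.3   0.1   0.3   2. ]
sum 3.194530136639795 -0.003128254073339915
```

```bash
cat > tl.py <<'E'
from h import *
def rt(q,p):
    z=Ro.from_quat(np.array(q)/np.linalg.norm(q)).as_matrix()[:,2];a=np.arctan2(p[1],p[0])
    return np.degrees([z[0]*np.cos(a)+z[1]*np.sin(a),-z[0]*np.sin(a)+z[1]*np.cos(a)]).round(2)
if __name__=='__main__':
  for q,p in [([.8491,-.5282,-.00075,-.0006],(.276,-.56)),([.847,-.532,.001,.001],(.3375,-.3457)),([.849,-.529,-.003,-.001],(.347,-.296)),([.847,-.531,.002,.001],(.351,-.313)),([.847,-.532,.004,.002],(.35,-.305)),([.847,-.532,.001,.001],(.3485,-.303)),([.847,-.532,-.002,0],(.346,-.3)),([.844,-.537,.001,.002],(.402,-.096)),([.844,-.537,0,.003],(.464,.143)),([.845,-.535,-.002,.006],(.515,.3535)),([.846,-.533,-.004,.009],(.516,.368)),([.845,-.535,-.004,.011],(.528,.3855)),([.845,-.535,-.004,.010],(.5305,.393)),([.982,-.19,-.013,.013],(.526,.39)),([.983,.183,-.024,.01],(.521,.3875))]: print(rt(q,p),p)
E
python3 tl.py
```

```text
[-0.11  0.01] (0.276, -0.56)
[ 0.14 -0.08] (0.3375, -0.3457)
[-0.36  0.06] (0.347, -0.296)
[ 0.25 -0.07] (0.351, -0.313)
[ 0.49 -0.16] (0.35, -0.305)
[ 0.13 -0.1 ] (0.3485, -0.303)
[-0.23 -0.04] (0.346, -0.3)
[ 0.03 -0.25] (0.402, -0.096)
[-0.26 -0.22] (0.464, 0.143)
[-0.72 -0.06] (0.515, 0.3535)
[-1.13  0.03] (0.516, 0.368)
[-1.34 -0.04] (0.528, 0.3855)
[-1.23  0.01] (0.5305, 0.393)
[-2.1   0.09] (0.526, 0.39)
[-2.97  0.18] (0.521, 0.3875)
```

Tilt drift comes from sag in consecutive rows. I'll keep rows few, and let moves settle during camera calls, which hold the last target.

>>> servo_tool:
  targets:
    - [-4.2, 1, 0, 0.045, -0.4]
    - [-4.2, 1, 0, 0, -0.4]
    - [-4.2, 1, 0, 0, -0.4]

```text
time: 9.5
tool_pos: [0.4092, 0.3145, 0.159]
tool_rot: [0.986, 0.162, -0.031, 0.013]
ft_force: [-0.4, -1.2, 0.2]
grip_width: 0.0613
```

```bash
cat > st.py <<'E'
from tl import *
def st(n=2):
    s=r.read_state();print('rt',rt(s['tool_rot'],s['tool_pos']),s['tool_pos'].round(4),end=' -> ')
    for _ in range(n): eyes.capture('side')
    s=r.read_state();print(rt(s['tool_rot'],s['tool_pos']))
E
python3 -c "
from st import *
st();go(.377,.2885,.14,.323)"
```

```text
rt [-3.79  0.35] [0.4092 0.3145 0.159 ] -> [-4.25  0.42]
t 9.6 pos [0.4041 0.3121 0.1569] yaw 0.326 tilt 4.27 shift cm [-3.19  1.33  1.95] rows 1.0 per row [-3.19  1.33  1.95] turn 0.003 j6 0.18 w 0.06070350075086257 F [ 0.1  0.  -0.8]
```

```bash
python3 -c "
from st import *
st(1);st(2);st(3)"
```

```text
rt [-4.25  0.42] [0.4041 0.3121 0.1569] -> [-3.9   0.37]
rt [-3.9   0.37] [0.4077 0.314  0.1588] -> [-3.54  0.31]
rt [-3.54  0.31] [0.4116 0.3161 0.1614] -> [-3.48  0.3 ]
```

>>> servo_tool:
  targets:
    - [0, 0, -5, 0, -0.4]

```text
time: 10.0
tool_pos: [0.412, 0.3163, 0.2053]
tool_rot: [0.986, 0.162, -0.035, 0.014]
ft_force: [0.9, 0.7, -0.0]
grip_width: 0.0611
```

```bash
python3 -c "
from st import *
st(1);st(2);st(3)"
```

```text
rt [-4.26  0.42] [0.412  0.3163 0.2053] -> [-3.17  0.25]
rt [-3.17  0.25] [0.4182 0.3199 0.2187] -> [-3.03  0.23]
rt [-3.03  0.23] [0.4186 0.3201 0.2157] -> [-3.53  0.3 ]
```

>>> servo_tool:
  targets:
    - [0, 0, 2, 0, -0.4]
    - [0, 0, 2, 0, -0.4]
    - [0, 0, 2, 0, -0.4]

```text
time: 10.6
tool_pos: [0.4132, 0.3168, 0.1493]
tool_rot: [0.986, 0.162, -0.028, 0.012]
ft_force: [0.3, 1.0, -0.1]
grip_width: 0.0608
```

```bash
python3 -c "
from st import *
st(1);st(2);st(3)"
```

```text
rt [-3.45  0.29] [0.4132 0.3168 0.1493] -> [-3.83  0.35]
rt [-3.83  0.35] [0.4107 0.3154 0.145 ] -> [-3.7   0.33]
rt [-3.7   0.33] [0.4118 0.316  0.1484] -> [-3.32  0.27]
```

>>> servo_tool:
  targets:
    - [0, 0, -5, 0, -0.4]

```text
time: 11.0
tool_pos: [0.4128, 0.3167, 0.1955]
tool_rot: [0.986, 0.162, -0.033, 0.014]
ft_force: [1.1, 1.3, -0.3]
grip_width: 0.0613
```

```bash
python3 -c "
from st import *
st(2);st(0)"
```

```text
rt [-4.02  0.38] [0.4128 0.3167 0.1955] -> [-2.62  0.17]
rt [-2.62  0.17] [0.4205 0.3212 0.2085] -> [-2.62  0.17]
```

>>> servo_tool:
  targets:
    - [0, 0, 5, 0, -0.4]

```text
time: 11.2
tool_pos: [0.4252, 0.3237, 0.1678]
tool_rot: [0.987, 0.162, -0.012, 0.006]
ft_force: [1.7, 0.7, 0.5]
grip_width: 0.0608
```

>>> servo_tool:
  targets:
    - [0, 0, 0, 0, -0.4]

```text
time: 11.3
tool_pos: [0.4223, 0.322, 0.1636]
tool_rot: [0.987, 0.162, -0.015, 0.007]
ft_force: [-0.9, -1.1, -1.5]
grip_width: 0.0612
```

```bash
python3 -c "
from st import *
st(1);st(2);st(3)"
```

```text
rt [-1.96  0.07] [0.4223 0.322  0.1636] -> [-1.52  0.01]
rt [-1.52  0.01] [0.4252 0.3237 0.1682] -> [-1.32 -0.02]
rt [-1.32 -0.02] [0.4265 0.3244 0.1703] -> [-1.36 -0.02]
```

>>> servo_tool:
  targets:
    - [0, 0, -4, 0, -0.4]

```text
time: 11.7
tool_pos: [0.4237, 0.3229, 0.2051]
tool_rot: [0.987, 0.162, -0.015, 0.007]
ft_force: [0.3, -0.3, -0.1]
grip_width: 0.0604
```

```bash
python3 -c "
from st import *
st(2)"
```

```text
rt [-1.96  0.07] [0.4237 0.3229 0.2051] -> [-0.81 -0.09]
```

>>> servo_tool:
  targets:
    - [0, 0, 4, 0, -0.4]

```text
time: 11.9
tool_pos: [0.4342, 0.3288, 0.1832]
tool_rot: [0.987, 0.162, 0.001, 0.001]
ft_force: [-0.2, 0.7, -0.9]
grip_width: 0.0608
```

>>> servo_tool:
  targets:
    - [0, 0, 0, 0, -0.4]

```text
time: 12.0
tool_pos: [0.4317, 0.3274, 0.1794]
tool_rot: [0.987, 0.162, -0.002, 0.003]
ft_force: [-1.4, -1.3, -0.9]
grip_width: 0.0609
```

```bash
python3 -c "
from st import *
st(3);st(3);go(.377,.2885,.13,.323)"
```

```text
rt [-0.38 -0.16] [0.4317 0.3274 0.1794] -> [ 0.13 -0.23]
rt [ 0.13 -0.23] [0.4349 0.3293 0.1849] -> [ 0.13 -0.22]
t 12.3 pos [0.4348 0.3292 0.1846] yaw 0.326 tilt 0.26 shift cm [-6.8   1.99  5.44] rows 2.0 per row [-3.4   0.99  2.72] turn 0.003 j6 0.18 w 0.06054280792669514 F [-1.   0.9 -0. ]
```

>>> servo_tool:
  targets:
    - [-3.4, 1, 2, 0, -0.4]
    - [-3.4, 1, 2, 0, -0.4]

```text
time: 12.5
tool_pos: [0.3815, 0.2907, 0.1483]
tool_rot: [0.987, 0.162, 0.007, -0.001]
ft_force: [0.5, -0.1, -0.1]
grip_width: 0.0607
```

```bash
python3 -c "
from st import *
st(3);st(2);go(.377,.2885,.08,.323)"
```

```text
rt [ 0.74 -0.32] [0.3815 0.2907 0.1483] -> [ 0.43 -0.26]
rt [ 0.43 -0.26] [0.3789 0.2893 0.1463] -> [ 0.8  -0.32]
t 12.75 pos [0.3825 0.2913 0.1492] yaw 0.326 tilt 0.86 shift cm [-0.71  0.08  6.91] rows 2.0 per row [-0.36  0.04  3.45] turn 0.003 j6 0.16 w 0.06133898294276544 F [-0.3  0.6  0.1]
```

>>> servo_tool:
  targets:
    - [-0.6, 0.1, 3.4, 0, -0.4]
    - [0, 0, 3, 0, -0.4]

```text
time: 12.95
tool_pos: [0.3863, 0.2932, 0.0922]
tool_rot: [0.987, 0.162, 0.016, -0.004]
ft_force: [0.0, -0.3, -0.7]
grip_width: 0.0612
```

```bash
python3 -c "
from st import *
st(3);st(2);go(.377,.2885,.032,.323)"
```

```text
rt [ 1.82 -0.48] [0.3863 0.2932 0.0922] -> [ 1.51 -0.43]
rt [ 1.51 -0.43] [0.3849 0.2924 0.0912] -> [ 1.71 -0.46]
t 13.2 pos [0.386  0.293  0.0929] yaw 0.326 tilt 1.78 shift cm [-1.18  0.15  6.06] rows 2.0 per row [-0.59  0.08  3.03] turn 0.003 j6 0.16 w 0.060955199874712054 F [ 0.3 -1.   0.9]
```

>>> servo_tool:
  targets:
    - [-1.1, 0.1, 2.5, 0, -0.4]

```text
time: 13.3
tool_pos: [0.3819, 0.2916, 0.0728]
tool_rot: [0.987, 0.162, 0.02, -0.005]
ft_force: [0.4, 0.1, 0.3]
grip_width: 0.0606
```

```bash
python3 -c "
from st import *
st(2);st(2);go(.377,.2885,.032,.323)
p,d=eyes.capture('side');cv2.imwrite('pics/s5.png',cv2.resize(p[60:260,140:400,::-1],None,fx=3,fy=3))"
```

```text
rt [ 2.35 -0.57] [0.3819 0.2916 0.0728] -> [ 1.57 -0.45]
rt [ 1.57 -0.45] [0.3755 0.2883 0.067 ] -> [ 1.77 -0.48]
t 13.5 pos [0.3773 0.2892 0.0689] yaw 0.326 tilt 1.83 shift cm [-0.16  0.07  3.68] rows 1.0 per row [-0.16  0.07  3.68] turn 0.003 j6 0.17 w 0.06101578271138134 F [0.3 0.1 0.1]
```

View pics/s5.png

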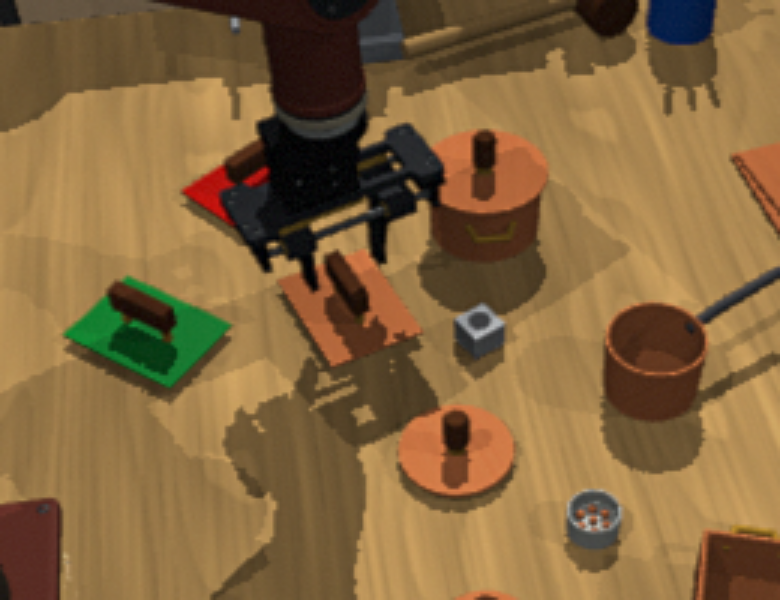

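The fingers straddle the bar (crop 345,285) and the gripper is clear of the lidded large pot.

>>> servo_tool:
  targets:
    - [-0.1, 0.1, 2, 0, -0.4]

```text
time: 13.65
tool_pos: [0.3813, 0.2905, 0.0531]
tool_rot: [0.987, 0.162, 0.02, -0.005]
ft_force: [0.8, -0.2, 0.6]
grip_width: 0.0608
```

```bash
python3 -c "
from st import *
st(3);st(1);go(.377,.2885,.032,.323)"
```

```text
rt [ 2.3  -0.56] [0.3813 0.2905 0.0531] -> [ 1.81 -0.48]
rt [ 1.81 -0.48] [0.3779 0.2885 0.0497] -> [ 1.86 -0.49]
t 13.85 pos [0.3782 0.2887 0.0501] yaw 0.326 tilt 1.92 shift cm [-0.18 -0.02  1.8 ] rows 1.0 per row [-0.18 -0.02  1.8 ] turn 0.003 j6 0.16 w 0.06077946322545854 F [-0.7 -0.9  0.7]
```

>>> servo_tool:
  targets:
    - [0, 0, 1.5, 0, -0.4]

```text
time: 13.95
tool_pos: [0.3811, 0.2902, 0.0379]
tool_rot: [0.987, 0.162, 0.019, -0.005]
ft_force: [0.6, 0.7, -0.2]
grip_width: 0.061
```

```bash
python3 -c "
from st import *
st(3);st(1);go(.377,.2885,.032,.323)"
```

```text
rt [ 2.17 -0.54] [0.3811 0.2902 0.0379] -> [ 1.82 -0.49]
rt [ 1.82 -0.49] [0.3786 0.2888 0.0355] -> [ 1.87 -0.49]
t 14.15 pos [0.3789 0.289  0.0358] yaw 0.326 tilt 1.94 shift cm [-0.21 -0.01  0.37] rows 1.0 per row [-0.21 -0.01  0.37] turn 0.003 j6 0.16 w 0.061068993046084 F [ 0.2 -0.6 -0. ]
```

>>> servo_tool:
  targets:
    - [0, 0, -2, 0, -0.4]

```text
time: 14.25
tool_pos: [0.3766, 0.2878, 0.0546]
tool_rot: [0.987, 0.162, 0.014, -0.003]
ft_force: [-0.7, -0.4, -0.4]
grip_width: 0.0609
```

>>> servo_tool:
  targets:
    - [-0.4, 0, 0, 0, -0.4]

```text
time: 14.35
tool_pos: [0.3755, 0.288, 0.0578]
tool_rot: [0.987, 0.162, 0.017, -0.004]
ft_force: [0.8, 0.7, -0.9]
grip_width: 0.0609
```

```bash
python3 -c "
from st import *
st(3);st(2);go(.377,.2885,.032,.323)"
```

```text
rt [ 1.96 -0.51] [0.3755 0.288  0.0578] -> [ 1.63 -0.46]
rt [ 1.63 -0.46] [0.3726 0.2865 0.0545] -> [ 1.57 -0.45]
t 14.6 pos [0.3724 0.2864 0.054 ] yaw 0.326 tilt 1.64 shift cm [ 0.44 -0.05  2.22] rows 1.0 per row [ 0.44 -0.05  2.22] turn 0.003 j6 0.17 w 0.06109923215681063 F [-0.3  0.1  1.1]
```

>>> servo_tool:
  targets:
    - [0.3, 0, -4, 0, -0.4]
    - [0, 0, -1, 0, -0.4]

```text
time: 14.8
tool_pos: [0.3718, 0.2856, 0.1021]
tool_rot: [0.987, 0.162, 0.011, -0.002]
ft_force: [2.1, 0.8, 1.5]
grip_width: 0.0608
```

```bash
python3 -c "
from st import *
st(3);st(2);go(.377,.2885,.032,.323)"
```

```text
rt [ 1.18 -0.39] [0.3718 0.2856 0.1021] -> [ 0.91 -0.34]
rt [ 0.91 -0.34] [0.3695 0.2844 0.0987] -> [ 0.78 -0.32]
t 15.05 pos [0.3687 0.2839 0.0977] yaw 0.325 tilt 0.84 shift cm [ 0.84 -0.18  6.58] rows 2.0 per row [ 0.42 -0.09  3.29] turn 0.002 j6 0.17 w 0.06043765737143028 F [ 0.8 -0.1 -0. ]
```

Good. Down again in single settled rows.

>>> servo_tool:
  targets:
    - [0.8, -0.2, 3.3, 0, -0.4]

```text
time: 15.15
tool_pos: [0.3786, 0.2899, 0.0672]
tool_rot: [0.987, 0.162, 0.011, -0.002]
ft_force: [0.7, 1.5, 0.2]
grip_width: 0.0607
```

```bash
python3 -c "
from st import *
st(3);st(2);go(.377,.2885,.032,.323)"
```

```text
rt [ 1.18 -0.38] [0.3786 0.2899 0.0672] -> [ 0.37 -0.25]
rt [ 0.37 -0.25] [0.3735 0.2871 0.0617] -> [ 0.68 -0.3 ]
t 15.4 pos [0.3755 0.2882 0.0644] yaw 0.325 tilt 0.74 shift cm [0.11 0.01 3.24] rows 1.0 per row [0.11 0.01 3.24] turn 0.002 j6 0.17 w 0.06089162025980367 F [-0.1  0.2  0.6]
```

>>> servo_tool:
  targets:
    - [0, 0, 2.4, 0, -0.4]

```text
time: 15.5
tool_pos: [0.3791, 0.2901, 0.044]
tool_rot: [0.987, 0.162, 0.01, -0.002]
ft_force: [0.7, 0.6, 0.4]
grip_width: 0.061
```

```bash
python3 -c "
from st import *
st(3);st(2);go(.377,.2885,.032,.323)"
```

```text
rt [ 1.13 -0.37] [0.3791 0.2901 0.044 ] -> [ 0.56 -0.28]
rt [ 0.56 -0.28] [0.3749 0.2878 0.0402] -> [ 0.74 -0.31]
t 15.75 pos [0.3763 0.2885 0.0415] yaw 0.326 tilt 0.8 shift cm [0.06 0.03 0.95] rows 1.0 per row [0.06 0.03 0.95] turn 0.003 j6 0.17 w 0.060984699878458 F [-0.1 -0.2  1. ]
```

>>> servo_tool:
  targets:
    - [0, 0, 0.9, 0, -0.4]

```text
time: 15.85
tool_pos: [0.3781, 0.2896, 0.0346]
tool_rot: [0.987, 0.162, 0.009, -0.001]
ft_force: [-0.5, 0.8, 0.4]
grip_width: 0.0606
```

```bash
python3 -c "
from st import *
st(4);go(.377,.2885,.032,.323)"
```

```text
rt [ 0.99 -0.35] [0.3781 0.2896 0.0346] -> [ 0.73 -0.31]
t 16.05 pos [0.3763 0.2886 0.0326] yaw 0.326 tilt 0.8 shift cm [0.06 0.03 0.06] rows 1.0 per row [0.06 0.03 0.06] turn 0.003 j6 0.17 w 0.06103495528250316 F [-0.2 -0.2 -0. ]
```

>>> servo_tool:
  targets:
    - [0, 0, 0, 0, 1]

```text
time: 16.15
tool_pos: [0.3765, 0.2886, 0.0329]
tool_rot: [0.987, 0.162, 0.007, -0.001]
ft_force: [-0.0, -0.0, 1.0]
grip_width: 0.0582
```

```bash
python3 -c "
from st import *
st(12);go(.646,-.1305,.2,-.346)"
```

```text
rt [ 0.75 -0.31] [0.3765 0.2886 0.0329] -> [ 0.75 -0.31]
t 16.75 pos [0.3765 0.2886 0.0328] yaw 0.326 tilt 0.81 shift cm [ 12.37  48.35 -16.5 ] rows 11.0 per row [ 1.12  4.4  -1.5 ] turn 0.672 j6 0.17 w 0.01745848330989713 F [-0.9  0.7  1.8]
```

>>> servo_tool:
  targets:
    - [0, 0, -4, 0, 1]
    - [0, 0, -4.5, 0, 1]
    - [0, 0, -4.5, 0, 1]

```text
time: 17.05
tool_pos: [0.3682, 0.2845, 0.1571]
tool_rot: [0.987, 0.162, -0.003, 0.003]
ft_force: [1.1, 0.3, -2.2]
grip_width: 0.0176
```

```bash
python3 -c "
from st import *
st(4)
p,d=plate(.1,.16,(.376,.289),.09)
cv2.imwrite('pics/s6.png',cv2.resize(p[40:240,140:400,::-1],None,fx=3,fy=3));go(.646,-.1305,.18,-.346)"
```

```text
rt [-0.43 -0.12] [0.3682 0.2845 0.1571] -> [-0.08 -0.18]
side n 874 enc mm [366.6 285.6] diam 160.7 z 0.1369 slope deg [-0.6 -0.3] rect [array([368.3, 286.1]), array([ 96.2, 138.4]), np.float64(18.6)]
t 17.3 pos [0.3691 0.285  0.1562] yaw 0.325 tilt 0.31 shift cm [12.95 48.23 -2.23] rows 10.0 per row [ 1.3   4.82 -0.22] turn 0.671 j6 0.17 w 0.01737558649578888 F [ 0.2  0.7 -1.4]
```

View pics/s6.png

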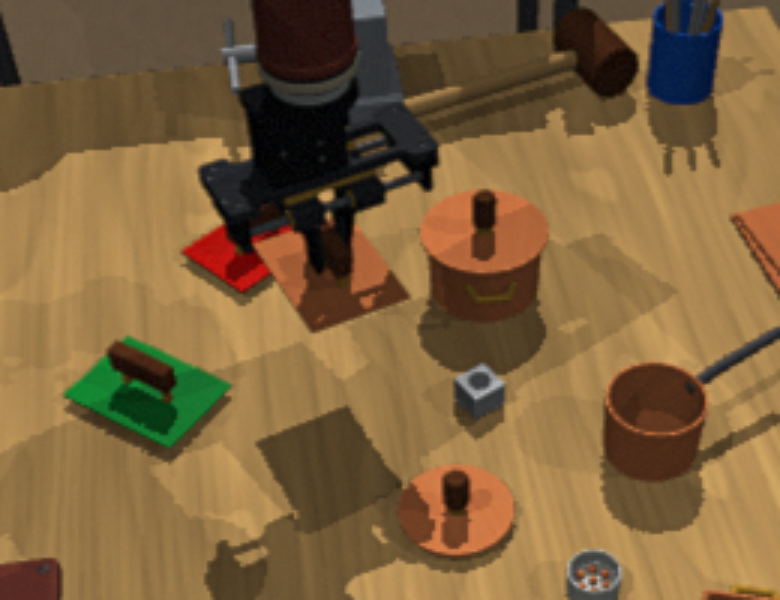

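The oblong lid is held level (crop 330,270), centred within 1–2 mm of the TCP and at 18.6°. Carrying it.

>>> servo_tool:
  targets:
    - [0.7, 2.5, -0.8, 0.134, 1]
    - [1.2, 4.4, -0.6, 0.134, 1]
    - [1.2, 4.4, -0.4, 0.134, 1]
    - [1.2, 4.4, -0.4, 0.134, 1]
    - [1.2, 4.4, -0.4, 0.134, 1]

```text
time: 17.8
tool_pos: [0.4217, 0.0855, 0.1712]
tool_rot: [0.984, -0.178, -0.011, 0.006]
ft_force: [-0.3, -0.4, -1.7]
grip_width: 0.0176
```

```bash
python3 -c "
from st import *
st(3);go(.646,-.1305,.16,-.346)"
```

```text
rt [-1.42 -0.21] [0.4217 0.0855 0.1712] -> [-1.42 -0.21]
t 17.95 pos [0.4217 0.0848 0.1713] yaw -0.359 tilt 1.44 shift cm [28.58 12.27  0.78] rows 7.0 per row [4.08 1.75 0.11] turn -0.013 j6 0.38 w 0.017673886219149084 F [ 0.1  0.3 -1.9]
```

>>> servo_tool:
  targets:
    - [4.1, 1.7, 0, -0.013, 1]
    - [4.1, 1.7, 0, 0, 1]
    - [4.1, 1.7, 0, 0, 1]
    - [4.1, 1.7, 0, 0, 1]
    - [4.1, 1.7, 0, 0, 1]

```text
time: 18.45
tool_pos: [0.5832, -0.058, 0.1562]
tool_rot: [0.986, -0.163, -0.02, 0.004]
ft_force: [0.5, 0.5, -1.5]
grip_width: 0.0179
```

```bash
python3 -c "
from st import *
st(4);go(.646,-.1305,.15,-.346)"
```

```text
rt [-2.3  -0.28] [ 0.5832 -0.058   0.1562] -> [-2.4  -0.27]
t 18.65 pos [ 0.5819 -0.0576  0.1556] yaw -0.33 tilt 2.42 shift cm [8.44 4.82 0.3 ] rows 2.0 per row [4.22 2.41 0.15] turn 0.016 j6 0.1 w 0.017802599565761752 F [-0.6  1.  -1.8]
```

>>> servo_tool:
  targets:
    - [4.2, 2.4, 0, 0.016, 1]

```text
time: 18.75
tool_pos: [0.6097, -0.0879, 0.1516]
tool_rot: [0.985, -0.169, -0.025, 0.002]
ft_force: [0.2, -0.5, -0.4]
grip_width: 0.0177
```

```bash
python3 -c "
from st import *
st(2);st(2)"
```

```text
rt [-2.86 -0.2 ] [ 0.6097 -0.0879  0.1516] -> [-2.53 -0.44]
rt [-2.53 -0.44] [ 0.6142 -0.0947  0.1515] -> [-2.53 -0.34]
```

>>> servo_tool:
  targets:
    - [3.5, 2.2, -4, 0, 1]

```text
time: 19.05
tool_pos: [0.629, -0.115, 0.1791]
tool_rot: [0.985, -0.169, -0.033, 0.001]
ft_force: [0.0, 0.7, -2.8]
grip_width: 0.0174
```

```bash
python3 -c "
from st import *
st(2)"
```

```text
rt [-3.72 -0.18] [ 0.629  -0.115   0.1791] -> [-2.04 -0.54]
```

>>> servo_tool:
  targets:
    - [0, 0, 4.5, 0, 1]

```text
time: 19.25
tool_pos: [0.6446, -0.1237, 0.1572]
tool_rot: [0.985, -0.17, -0.009, 0.005]
ft_force: [1.3, -0.4, -1.4]
grip_width: 0.0175
```

>>> servo_tool:
  targets:
    - [0, 0, 0, 0, 1]

```text
time: 19.35
tool_pos: [0.6399, -0.1209, 0.1512]
tool_rot: [0.985, -0.17, -0.015, 0.004]
ft_force: [-1.6, 0.9, -2.7]
grip_width: 0.0173
```

```bash
python3 -c "
from st import *
st(3);st(2);go(.646,-.1305,.14,-.346)"
```

```text
rt [-1.69 -0.53] [ 0.6399 -0.1209  0.1512] -> [-0.92 -0.62]
rt [-0.92 -0.62] [ 0.6452 -0.1227  0.1595] -> [-0.88 -0.64]
t 19.6 pos [ 0.6455 -0.1232  0.1597] yaw -0.342 tilt 1.09 shift cm [0.32 0.64 1.97] rows 1.0 per row [0.32 0.64 1.97] turn 0.004 j6 0.04 w 0.017249456017130994 F [ 0.9 -0.1 -2.1]
```

>>> servo_tool:
  targets:
    - [0.3, 0.65, 3, 0, 1]

```text
time: 19.7
tool_pos: [0.6498, -0.1308, 0.1363]
tool_rot: [0.986, -0.169, -0.002, 0.006]
ft_force: [0.9, -0.5, -1.3]
grip_width: 0.0177
```

```bash
python3 -c "
from st import *
st(3);st(2);p,d=plate(.09,.13,(.646,-.13),.09)
cv2.imwrite('pics/s7.png',cv2.resize(p[160:360,260:520,::-1],None,fx=3,fy=3));go(.646,-.1305,.085,-.346)"
```

```text
rt [-0.23 -0.7 ] [ 0.6498 -0.1308  0.1363] -> [-1.08 -0.62]
rt [-1.08 -0.62] [ 0.6443 -0.1302  0.1288] -> [-0.84 -0.64]
side n 1352 enc mm [ 643.1 -130.3] diam 158.1 z 0.1098 slope deg [-1.5 -0.1] rect [array([ 643.8, -130.2]), array([133.1,  96.4]), np.float64(70.5)]
t 20.0 pos [ 0.6463 -0.1306  0.1312] yaw -0.342 tilt 1.02 shift cm [ 0.03 -0.06  4.62] rows 1.0 per row [ 0.03 -0.06  4.62] turn 0.004 j6 0.03 w 0.01757305394325482 F [ 0.5  0.9 -2.4]
```

View pics/s7.png

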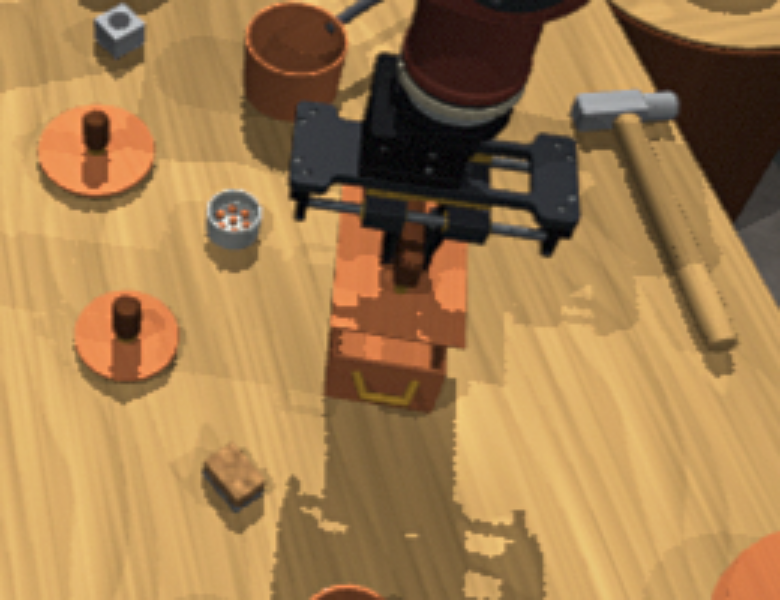

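In side view the plate centre (643.8, -130.2 mm, 70.5°) matches the dish (645.3, -129.4 mm, 70.1°). Lowering.

>>> servo_tool:
  targets:
    - [0.1, 0, 2.4, 0, 1]

```text
time: 20.1
tool_pos: [0.6506, -0.132, 0.1127]
tool_rot: [0.985, -0.17, -0.002, 0.006]
ft_force: [0.8, 0.0, -1.3]
grip_width: 0.018
```

```bash
python3 -c "
from st import *
st(3);st(2);go(.647,-.130,.085,-.346)"
```

```text
rt [-0.24 -0.7 ] [ 0.6506 -0.132   0.1127] -> [-0.93 -0.63]
rt [-0.93 -0.63] [ 0.646  -0.1306  0.1067] -> [-0.74 -0.65]
t 20.35 pos [ 0.6473 -0.1311  0.1083] yaw -0.342 tilt 0.99 shift cm [-0.03 -0.12  2.33] rows 1.0 per row [-0.03 -0.12  2.33] turn 0.004 j6 0.03 w 0.017705755816826232 F [ 0.6 -0.9 -1.8]
```

>>> servo_tool:
  targets:
    - [0, 0, 1.5, 0, 1]

```text
time: 20.45
tool_pos: [0.6497, -0.132, 0.0968]
tool_rot: [0.985, -0.17, -0.003, 0.006]
ft_force: [1.0, 0.2, -0.9]
grip_width: 0.0174
```

```bash
python3 -c "
from st import *
st(3);st(2);go(.647,-.130,.085,-.346)"
```

```text
rt [-0.36 -0.69] [ 0.6497 -0.132   0.0968] -> [-0.88 -0.64]
rt [-0.88 -0.64] [ 0.6461 -0.1309  0.0921] -> [-0.78 -0.65]
t 20.7 pos [ 0.6468 -0.1312  0.0931] yaw -0.342 tilt 1.01 shift cm [-0.01 -0.12  0.81] rows 1.0 per row [-0.01 -0.12  0.81] turn 0.004 j6 0.03 w 0.017943396481205586 F [-0.3 -0.4 -1.2]
```

>>> servo_tool:
  targets:
    - [0, -0.1, 0.7, 0, 1]

```text
time: 20.8
tool_pos: [0.6483, -0.1307, 0.0875]
tool_rot: [0.985, -0.17, -0.005, 0.006]
ft_force: [0.8, 0.0, -1.7]
grip_width: 0.0177
```

```bash
python3 -c "
from st import *
st(4);go(.647,-.130,.085,-.346)"
```

```text
rt [-0.61 -0.67] [ 0.6483 -0.1307  0.0875] -> [-0.76 -0.65]
t 21.0 pos [ 0.6473 -0.1303  0.0862] yaw -0.342 tilt 1.0 shift cm [-0.03 -0.02  0.12] rows 1.0 per row [-0.03 -0.02  0.12] turn 0.004 j6 0.04 w 0.017874177058025333 F [ 1.1  0.1 -1.7]
```

>>> servo_tool:
  targets:
    - [0, 0, 0, 0, -0.2]

```text
time: 21.1
tool_pos: [0.6472, -0.1302, 0.0863]
tool_rot: [0.985, -0.17, -0.007, 0.005]
ft_force: [0.2, -0.1, 0.3]
grip_width: 0.0207
```

```bash
python3 -c "
from st import *
st(7);go(.647,-.130,.085,-.346)"
```

```text
rt [-0.78 -0.65] [ 0.6472 -0.1302  0.0863] -> [-0.75 -0.65]
t 21.45 pos [ 0.6473 -0.1303  0.0863] yaw -0.342 tilt 0.99 shift cm [-0.04 -0.02  0.13] rows 1.0 per row [-0.04 -0.02  0.13] turn 0.004 j6 0.04 w 0.04564078068626535 F [-0.3  0.  -0.4]
```

Released. Going up, then on to the medium lid at (.4505,.0933).

>>> servo_tool:
  targets:
    - [0, 0, -4.5, 0, -0.4]

```text
time: 21.55
tool_pos: [0.6428, -0.1284, 0.1239]
tool_rot: [0.985, -0.17, -0.014, 0.005]
ft_force: [-0.3, -0.2, 0.3]
grip_width: 0.0528
```

```bash
python3 -c "
from st import *
st(3);st(1)"
```

```text
rt [-1.57 -0.56] [ 0.6428 -0.1284  0.1239] -> [-0.32 -0.69]
rt [-0.32 -0.69] [ 0.6507 -0.1308  0.1356] -> [-0.53 -0.67]
```

>>> servo_tool:
  targets:
    - [0, 0, -4.5, 0, -0.4]

```text
time: 21.85
tool_pos: [0.6445, -0.1283, 0.17]
tool_rot: [0.985, -0.17, -0.013, 0.005]
ft_force: [-0.2, 0.3, -0.6]
grip_width: 0.0603
```

```bash
python3 -c "
from st import *
st(3);st(1);p,d=plate(.05,.08,(.646,-.13),.09);go(.4505,.0933,.16)
cv2.imwrite('pics/s8.png',cv2.resize(p[160:360,260:520,::-1],None,fx=3,fy=3))"
```

```text
rt [-1.42 -0.57] [ 0.6445 -0.1283  0.17  ] -> [-0.19 -0.71]
rt [-0.19 -0.71] [ 0.6518 -0.1305  0.1815] -> [-0.4  -0.69]
side n 1777 enc mm [ 645.5 -129. ] diam 160.7 z 0.0635 slope deg [0.1 0.2] rect [array([ 645.7, -127.8]), array([135.8,  96. ]), np.float64(70.4)]
t 22.1 pos [ 0.6495 -0.1298  0.1776] yaw -0.342 tilt 0.88 shift cm [-26.2  -14.38   1.79] rows 6.0 per row [-4.37 -2.4   0.3 ] turn None j6 0.03 w 0.06116744561431775 F [ 0.2 -0.  -0.6]
```

View pics/s8.png

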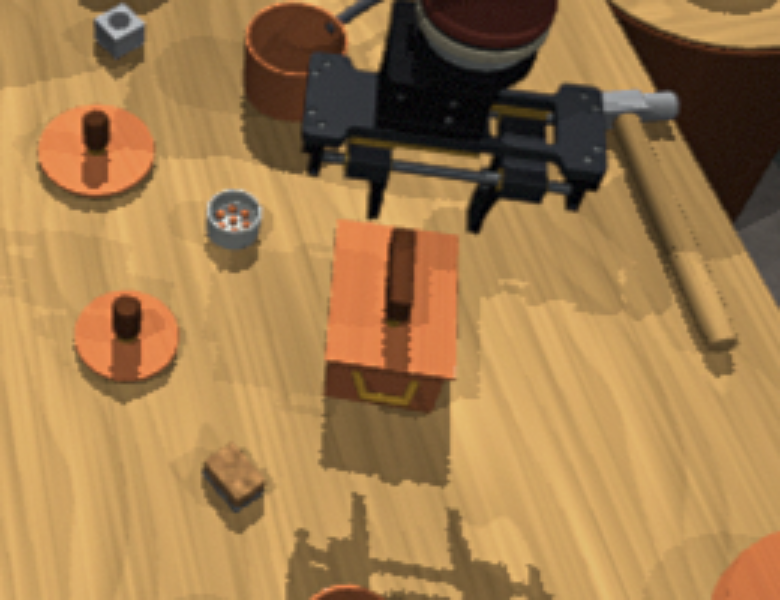

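The oblong lid sits flat on the dish (crop 395,300): top at z=0.0635, slope 0.2°. On to the medium lid.

>>> servo_tool:
  targets:
    - [-3, -1.7, 0, 0, -0.4]
    - [-4.4, -2.4, 0, 0, -0.4]
    - [-4.4, -2.4, 0, 0, -0.4]
    - [-4.4, -2.4, 0, 0, -0.4]
    - [-4, -2.2, 0, 0, -0.4]

```text
time: 22.6
tool_pos: [0.4899, 0.0418, 0.1665]
tool_rot: [0.985, -0.174, -0.013, 0.006]
ft_force: [0.7, 2.0, 0.6]
grip_width: 0.061
```

```bash
python3 -c "
from st import *
st(3);st(1);go(.4505,.0933,.14)"
```

```text
rt [-1.62 -0.29] [0.4899 0.0418 0.1665] -> [-1.64 -0.29]
rt [-1.64 -0.29] [0.4899 0.0423 0.1666] -> [-1.51 -0.34]
t 22.8 pos [0.4917 0.0411 0.1675] yaw -0.347 tilt 1.55 shift cm [-5.59 -3.55  2.81] rows 2.0 per row [-2.79 -1.77  1.4 ] turn None j6 0.28 w 0.0608337394456929 F [ 1.  -0.6 -0.2]
```

>>> servo_tool:
  targets:
    - [-2.9, -1.8, -2.5, 0, -0.4]

```text
time: 22.9
tool_pos: [0.4708, 0.0659, 0.1895]
tool_rot: [0.985, -0.174, -0.015, 0.007]
ft_force: [0.3, 2.0, 1.4]
grip_width: 0.0604
```

```bash
python3 -c "
from st import *
st(2);go(.4505,.0933,.14)"
```

```text
rt [-1.86 -0.29] [0.4708 0.0659 0.1895] -> [-1.39 -0.22]
t 23.0 pos [0.4721 0.069  0.1946] yaw -0.347 tilt 1.41 shift cm [-2.75 -1.63  5.49] rows 2.0 per row [-1.37 -0.82  2.75] turn None j6 0.33 w 0.061103798734383825 F [0.8 0.6 0.4]
```

>>> servo_tool:
  targets:
    - [-2.4, -1.7, 4, 0, -0.4]

```text
time: 23.1
tool_pos: [0.4613, 0.091, 0.16]
tool_rot: [0.985, -0.174, -0.004, 0.005]
ft_force: [0.8, 0.5, -0.4]
grip_width: 0.0607
```

>>> servo_tool:
  targets:
    - [0, 0, 1, 0, -0.4]

```text
time: 23.2
tool_pos: [0.4578, 0.0914, 0.1454]
tool_rot: [0.985, -0.173, -0.008, 0.005]
ft_force: [-0.5, 0.0, -0.4]
grip_width: 0.0609
```

```bash
python3 -c "
from st import *
st(3);st(2);go(.4505,.0933,.1)"
```

```text
rt [-1.04 -0.27] [0.4578 0.0914 0.1454] -> [-0.67 -0.39]
rt [-0.67 -0.39] [0.4619 0.0899 0.1495] -> [-0.53 -0.4 ]
t 23.45 pos [0.4627 0.09   0.1509] yaw -0.35 tilt 0.67 shift cm [-1.24  0.05  5.09] rows 2.0 per row [-0.62  0.03  2.55] turn None j6 0.38 w 0.06110740776790286 F [ 0.1 -0.6  0.7]
```

>>> servo_tool:
  targets:
    - [-1.2, 0.1, 4.5, 0, -0.4]

```text
time: 23.55
tool_pos: [0.4587, 0.0921, 0.1124]
tool_rot: [0.985, -0.175, 0.005, 0.003]
ft_force: [1.7, 1.2, -0.4]
grip_width: 0.0607
```

```bash
python3 -c "
from st import *
st(3);st(2);go(.4505,.0933,.032)"
```

```text
rt [ 0.35 -0.56] [0.4587 0.0921 0.1124] -> [-0.82 -0.35]
rt [-0.82 -0.35] [0.449  0.0922 0.1045] -> [-0.45 -0.41]
t 23.8 pos [0.4521 0.0924 0.1074] yaw -0.351 tilt 0.61 shift cm [-0.16 -0.11  7.54] rows 2.0 per row [-0.08 -0.05  3.77] turn None j6 0.39 w 0.061374831200798334 F [ 0.1 -0.5  0.8]
```

>>> servo_tool:
  targets:
    - [0, 0, 3.6, 0, -0.4]

```text
time: 23.9
tool_pos: [0.4588, 0.0922, 0.0777]
tool_rot: [0.985, -0.175, 0.004, 0.003]
ft_force: [1.0, -0.7, 0.2]
grip_width: 0.0609
```

```bash
python3 -c "
from st import *
st(3);st(2);go(.4505,.0933,.032)"
```

```text
rt [ 0.34 -0.54] [0.4588 0.0922 0.0777] -> [-0.53 -0.4 ]
rt [-0.53 -0.4 ] [0.4518 0.0919 0.0718] -> [-0.33 -0.43]
t 24.15 pos [0.4533 0.0921 0.0733] yaw -0.351 tilt 0.54 shift cm [-0.3  -0.06  4.13] rows 1.0 per row [-0.3  -0.06  4.13] turn None j6 0.39 w 0.06131387746437619 F [0.5 0.  0.6]
```

>>> servo_tool:
  targets:
    - [-0.3, -0.1, 2.5, 0, -0.4]

```text
time: 24.25
tool_pos: [0.4558, 0.0939, 0.0531]
tool_rot: [0.985, -0.175, 0.004, 0.004]
ft_force: [0.8, -0.1, -0.1]
grip_width: 0.0611
```

```bash
python3 -c "
from st import *
st(3);st(2);go(.4505,.0933,.032)"
```

```text
rt [ 0.25 -0.53] [0.4558 0.0939 0.0531] -> [-0.37 -0.43]
rt [-0.37 -0.43] [0.4506 0.0939 0.0489] -> [-0.24 -0.45]
t 24.5 pos [0.4517 0.0939 0.0498] yaw -0.351 tilt 0.51 shift cm [-0.09  0.08  1.78] rows 1.0 per row [-0.09  0.08  1.78] turn None j6 0.4 w 0.06099025607531879 F [-0.7  0.5  0.4]
```

>>> servo_tool:
  targets:
    - [0, 0, 1.6, 0, -0.4]

```text
time: 24.6
tool_pos: [0.4548, 0.0939, 0.0369]
tool_rot: [0.985, -0.174, 0.003, 0.004]
ft_force: [0.3, 0.4, -0.4]
grip_width: 0.061
```

```bash
python3 -c "
from st import *
st(3);st(2);go(.4505,.0933,.032)
p,d=eyes.capture('side');cv2.imwrite('pics/s9.png',cv2.resize(p[100:300,200:460,::-1],None,fx=3,fy=3))"
```

```text
rt [ 0.12 -0.51] [0.4548 0.0939 0.0369] -> [-0.25 -0.45]
rt [-0.25 -0.45] [0.4517 0.0937 0.0343] -> [-0.18 -0.46]
t 24.85 pos [0.4523 0.0937 0.0347] yaw -0.351 tilt 0.49 shift cm [-0.15  0.1   0.28] rows 1.0 per row [-0.15  0.1   0.28] turn None j6 0.4 w 0.06092418994258009 F [0.3 0.3 0.3]
```

View pics/s9.png

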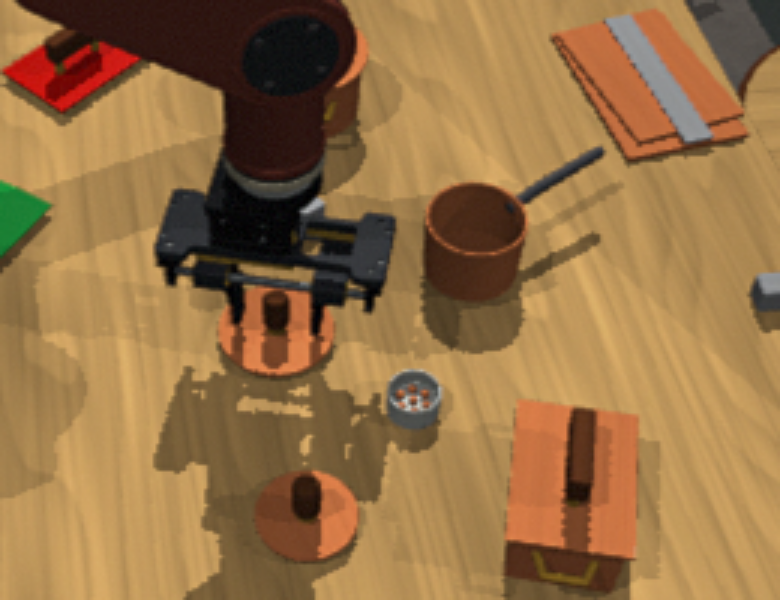

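The fingers stand on both sides of the knob at crop (276,310). Gripping.

>>> servo_tool:
  targets:
    - [-0.1, 0.1, 0.2, 0, 1]

```text
time: 25.0
tool_pos: [0.4518, 0.0932, 0.0336]
tool_rot: [0.985, -0.174, 0.001, 0.004]
ft_force: [-0.1, 0.5, 0.4]
grip_width: 0.0581
```

```bash
python3 -c "
from st import *
st(11);go(.641,.1463,.17)"
```

```text
rt [-0.07 -0.48] [0.4518 0.0932 0.0336] -> [-0.17 -0.46]
t 25.55 pos [0.4511 0.0932 0.0328] yaw -0.351 tilt 0.49 shift cm [ 16.04 -11.4  -13.79] rows 5.0 per row [ 3.21 -2.28 -2.76] turn None j6 0.39 w 0.023660486281173156 F [ 1.  -0.5 -0.9]
```

>>> servo_tool:
  targets:
    - [0, 0, -4.5, 0, 1]

```text
time: 25.65
tool_pos: [0.4453, 0.0932, 0.0723]
tool_rot: [0.985, -0.175, -0.007, 0.006]
ft_force: [0.7, -0.4, -0.7]
grip_width: 0.0231
```

```bash
python3 -c "
from st import *
st(3);st(1)"
```

```text
rt [-0.95 -0.33] [0.4453 0.0932 0.0723] -> [ 0.15 -0.51]
rt [ 0.15 -0.51] [0.4535 0.0937 0.0803] -> [-0.03 -0.49]
```

>>> servo_tool:
  targets:
    - [0, 0, -4.5, 0, 1]

```text
time: 25.95
tool_pos: [0.4458, 0.0936, 0.1172]
tool_rot: [0.985, -0.175, -0.006, 0.006]
ft_force: [0.6, -0.1, -2.9]
grip_width: 0.0233
```

```bash
python3 -c "
from st import *
st(3);st(1)"
```

```text
rt [-0.87 -0.35] [0.4458 0.0936 0.1172] -> [ 0.17 -0.52]
rt [ 0.17 -0.52] [0.4533 0.0941 0.1251] -> [-0.01 -0.49]
```

>>> servo_tool:
  targets:
    - [0, 0, -4, 0, 1]

```text
time: 26.25
tool_pos: [0.4462, 0.0939, 0.1567]
tool_rot: [0.985, -0.175, -0.006, 0.006]
ft_force: [-0.0, 1.5, -1.7]
grip_width: 0.0234
```

```bash
python3 -c "
from st import *
st(3);st(1);go(.641,.1463,.17)"
```

```text
rt [-0.84 -0.36] [0.4462 0.0939 0.1567] -> [ 0.06 -0.5 ]
rt [ 0.06 -0.5 ] [0.4524 0.0943 0.1637] -> [-0.09 -0.48]
t 26.45 pos [0.4513 0.0943 0.1623] yaw -0.351 tilt 0.49 shift cm [ 16.03 -11.4   -0.81] rows 4.0 per row [ 4.01 -2.85 -0.2 ] turn None j6 0.39 w 0.02327164843712198 F [-0.1 -0.5 -2.2]
```

Lifted level. Carrying it in single settled rows.

>>> servo_tool:
  targets:
    - [4, -2.8, -0.5, 0, 1]
    - [4, -2.8, -0.2, 0, 1]

```text
time: 26.65
tool_pos: [0.5367, 0.1187, 0.1606]
tool_rot: [0.985, -0.175, -0.007, 0.006]
ft_force: [1.0, -0.3, 0.1]
grip_width: 0.0233
```

```bash
python3 -c "
from st import *
st(3);st(1);go(.641,.1463,.15)"
```

```text
rt [-1.05 -0.37] [0.5367 0.1187 0.1606] -> [-1.37 -0.32]
rt [-1.37 -0.32] [0.5363 0.1187 0.1576] -> [-1.33 -0.33]
t 26.85 pos [0.5354 0.1185 0.1585] yaw -0.351 tilt 1.37 shift cm [ 8.97 -6.25  0.6 ] rows 3.0 per row [ 2.99 -2.08  0.2 ] turn None j6 0.43 w 0.023185525608568236 F [-0.2  0.4 -1.6]
```

>>> servo_tool:
  targets:
    - [4, -2.8, 0, 0, 1]

```text
time: 26.95
tool_pos: [0.5748, 0.1301, 0.1532]
tool_rot: [0.985, -0.174, -0.016, 0.009]
ft_force: [0.6, -0.0, 0.0]
grip_width: 0.0232
```

```bash
python3 -c "
from st import *
st(3);st(1);go(.641,.1463,.13)"
```

```text
rt [-2.05 -0.25] [0.5748 0.1301 0.1532] -> [-1.64 -0.28]
rt [-1.64 -0.28] [0.5814 0.1309 0.1539] -> [-1.54 -0.3 ]
t 27.15 pos [0.5812 0.1309 0.1555] yaw -0.351 tilt 1.57 shift cm [ 5.14 -3.55  2.38] rows 2.0 per row [ 2.57 -1.78  1.19] turn None j6 0.45 w 0.022883756335498658 F [-0.2  0.1 -1.2]
```

Ratchet the tilt on the way: out and up, then out and down.

>>> servo_tool:
  targets:
    - [3, -2, -3, 0, 1]

```text
time: 27.25
tool_pos: [0.6067, 0.1384, 0.1763]
tool_rot: [0.984, -0.174, -0.021, 0.011]
ft_force: [0.0, 1.5, -2.1]
grip_width: 0.0233
```

```bash
python3 -c "
from st import *
st(2);go(.641,.1463,.13)"
```

```text
rt [-2.69 -0.17] [0.6067 0.1384 0.1763] -> [-1.09 -0.35]
t 27.35 pos [0.6199 0.1399 0.1888] yaw -0.351 tilt 1.15 shift cm [ 1.84 -1.42  5.84] rows 2.0 per row [ 0.92 -0.71  2.92] turn None j6 0.45 w 0.023505660141033995 F [1.  0.3 0.8]
```

>>> servo_tool:
  targets:
    - [1.3, -1.1, 4, 0, 1]

```text
time: 27.45
tool_pos: [0.6392, 0.1456, 0.1572]
tool_rot: [0.985, -0.174, -0.001, 0.005]
ft_force: [2.1, -0.5, -0.1]
grip_width: 0.0232
```

>>> servo_tool:
  targets:
    - [0, 0, 0, 0, 1]

```text
time: 27.55
tool_pos: [0.6355, 0.1451, 0.1512]
tool_rot: [0.985, -0.174, -0.005, 0.006]
ft_force: [-1.7, -0.2, -3.6]
grip_width: 0.0228
```

```bash
python3 -c "
from st import *
st(3);st(2);go(.641,.1463,.13)"
```

```text
rt [-0.77 -0.39] [0.6355 0.1451 0.1512] -> [-0.09 -0.48]
rt [-0.09 -0.48] [0.6393 0.1454 0.1597] -> [-0.03 -0.48]
t 27.8 pos [0.6397 0.1455 0.1601] yaw -0.351 tilt 0.48 shift cm [ 0.09 -0.14  3.01] rows 1.0 per row [ 0.09 -0.14  3.01] turn None j6 0.46 w 0.02298718519005348 F [ 0.4 -1.1 -1.7]
```

>>> servo_tool:
  targets:
    - [0.1, -0.1, 3, 0, 1]

```text
time: 27.9
tool_pos: [0.6448, 0.1462, 0.1372]
tool_rot: [0.985, -0.175, 0.007, 0.002]
ft_force: [1.3, -0.8, -0.4]
grip_width: 0.0233
```

```bash
python3 -c "
from st import *
st(3);st(2);p,d=plate(.1,.13,(.641,.146),.07)
cv2.imwrite('pics/s10.png',cv2.resize(p[80:280,240:500,::-1],None,fx=3,fy=3));go(.641,.1463,.09)"
```

```text
rt [ 0.66 -0.56] [0.6448 0.1462 0.1372] -> [-0.19 -0.47]
rt [-0.19 -0.47] [0.6395 0.1456 0.1297] -> [ 0.03 -0.49]
side n 678 enc mm [641.6 148.8] diam 108.4 z 0.1102 slope deg [0.4 0.1] rect [array([638.8, 143.4]), array([ 95.2, 103.4]), np.float64(73.2)]
t 28.2 pos [0.6416 0.1459 0.1319] yaw -0.351 tilt 0.5 shift cm [-0.09 -0.05  4.19] rows 1.0 per row [-0.09 -0.05  4.19] turn None j6 0.46 w 0.023474426451901283 F [-0.5  0.1 -0.7]
```

View pics/s10.png

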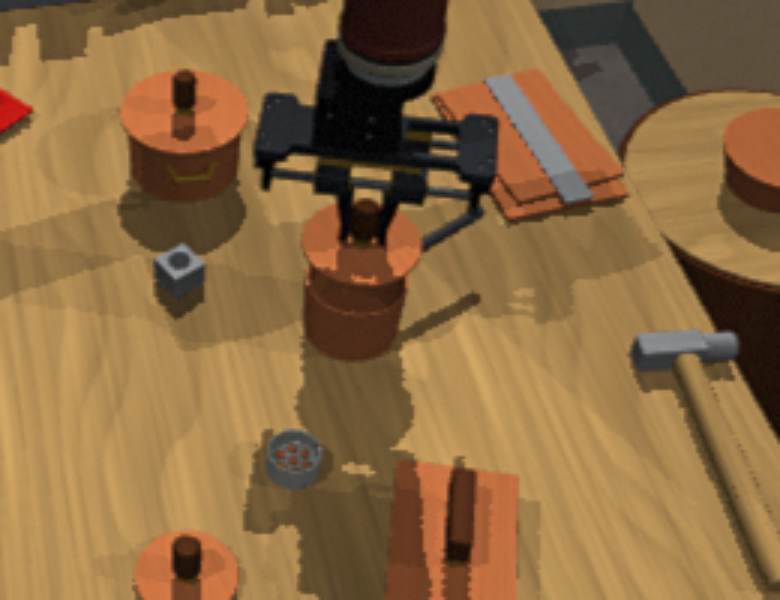

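The lid hangs level over the saucepan (crop 362,235). Lowering.

>>> servo_tool:
  targets:
    - [-0.1, 0, 2.4, 0, 1]

```text
time: 28.3
tool_pos: [0.6446, 0.1465, 0.1134]
tool_rot: [0.985, -0.175, 0.007, 0.002]
ft_force: [1.6, 0.6, -1.0]
grip_width: 0.023
```

```bash
python3 -c "
from st import *
st(3);st(2);go(.641,.1463,.09)"
```

```text
rt [ 0.63 -0.56] [0.6446 0.1465 0.1134] -> [-0.06 -0.48]
rt [-0.06 -0.48] [0.6398 0.1459 0.1074] -> [ 0.12 -0.5 ]
t 28.55 pos [0.6411 0.1461 0.1089] yaw -0.351 tilt 0.51 shift cm [-0.03 -0.03  1.89] rows 1.0 per row [-0.03 -0.03  1.89] turn None j6 0.46 w 0.023305850040124188 F [ 1.1 -0.1 -1.5]
```

>>> servo_tool:
  targets:
    - [0, 0, 1.2, 0, 1]

```text
time: 28.65
tool_pos: [0.6435, 0.1463, 0.1]
tool_rot: [0.985, -0.174, 0.005, 0.003]
ft_force: [0.6, -0.8, -1.1]
grip_width: 0.0236
```

```bash
python3 -c "
from st import *
st(3);st(2);go(.641,.1463,.09)"
```

```text
rt [ 0.45 -0.54] [0.6435 0.1463 0.1   ] -> [ 0.04 -0.49]
rt [ 0.04 -0.49] [0.6406 0.1459 0.0962] -> [ 0.11 -0.5 ]
t 28.9 pos [0.6411 0.146  0.0969] yaw -0.351 tilt 0.51 shift cm [-0.03 -0.03  0.69] rows 1.0 per row [-0.03 -0.03  0.69] turn None j6 0.46 w 0.02307326457708508 F [-0.1 -0.2 -1.2]
```

>>> servo_tool:
  targets:
    - [0, 0, 0.6, 0, 1]

```text
time: 29.0
tool_pos: [0.6422, 0.1461, 0.092]
tool_rot: [0.985, -0.175, 0.004, 0.003]
ft_force: [0.3, -0.2, -0.7]
grip_width: 0.0233
```

```bash
python3 -c "
from st import *
st(4);go(.641,.1463,.09)"
```

```text
rt [ 0.25 -0.52] [0.6422 0.1461 0.092 ] -> [ 0.08 -0.5 ]
t 29.2 pos [0.641  0.1459 0.0906] yaw -0.351 tilt 0.5 shift cm [-0.01 -0.04  0.06] rows 1.0 per row [-0.01 -0.04  0.06] turn None j6 0.46 w 0.023382559550557427 F [-0.4  0.3 -1.4]
```

>>> servo_tool:
  targets:
    - [0, 0, 0, 0, -0.2]

```text
time: 29.3
tool_pos: [0.6411, 0.146, 0.0908]
tool_rot: [0.985, -0.175, 0.002, 0.004]
ft_force: [0.0, 0.4, 0.1]
grip_width: 0.026
```

```bash
python3 -c "
from st import *
st(7)"
```

```text
rt [ 0.09 -0.5 ] [0.6411 0.146  0.0908] -> [ 0.1 -0.5]
```

>>> servo_tool:
  targets:
    - [0, 0, -4.5, 0, -0.4]

```text
time: 29.75
tool_pos: [0.6357, 0.1456, 0.1285]
tool_rot: [0.985, -0.175, -0.004, 0.006]
ft_force: [-0.9, -0.5, -1.6]
grip_width: 0.0543
```

```bash
python3 -c "
from st import *
st(3);st(1)"
```

```text
rt [-0.71 -0.41] [0.6357 0.1456 0.1285] -> [ 0.54 -0.55]
rt [ 0.54 -0.55] [0.6438 0.1466 0.1402] -> [ 0.33 -0.53]
```

>>> servo_tool:
  targets:
    - [0, 0, -4.5, 0, -0.4]

```text
time: 30.05
tool_pos: [0.6366, 0.1461, 0.1745]
tool_rot: [0.985, -0.175, -0.003, 0.005]
ft_force: [-0.3, 0.5, -1.4]
grip_width: 0.0605
```

```bash
python3 -c "
from st import *
st(3);st(1);p,d=plate(.055,.085,(.641,.146),.07);go(.443,-.099,.17)
cv2.imwrite('pics/s11.png',cv2.resize(p[80:280,240:500,::-1],None,fx=3,fy=3))"
```

```text
rt [-0.56 -0.43] [0.6366 0.1461 0.1745] -> [ 0.67 -0.56]
rt [ 0.67 -0.56] [0.644  0.1471 0.1861] -> [ 0.46 -0.54]
side n 775 enc mm [644.6 148.3] diam 113.4 z 0.0685 slope deg [-0.   0.9] rect [array([638.7, 146.8]), array([102.4, 101.5]), np.float64(72.2)]
t 30.3 pos [0.6417 0.1468 0.1822] yaw -0.351 tilt 0.6 shift cm [-10.22  29.9    1.27] rows 7.0 per row [-1.46  4.27  0.18] turn None j6 0.46 w 0.060649771934923435 F [ 0.3 -0.4 -0.7]
```

View pics/s11.png

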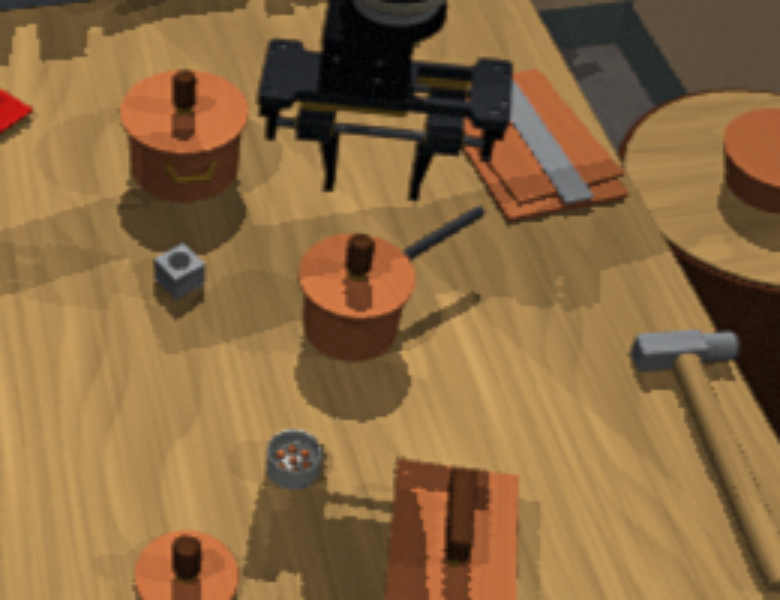

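The medium lid is seated: z=0.0685, and level at crop (357,280). On to the small lid.

>>> servo_tool:
  targets:
    - [-1, 3, 0, 0, -0.4]
    - [-1.4, 4.2, 0, 0, -0.4]
    - [-1.4, 4.2, 0, 0, -0.4]
    - [-1.4, 4.2, 0, 0, -0.4]
    - [-1.4, 4.2, 0, 0, -0.4]

```text
time: 30.8
tool_pos: [0.5038, -0.0171, 0.1711]
tool_rot: [0.985, -0.171, -0.004, 0.004]
ft_force: [-0.4, -0.3, -0.4]
grip_width: 0.0609
```

```bash
python3 -c "
from st import *
st(3);st(1);go(.443,-.099,.15)"
```

```text
rt [-0.48 -0.36] [ 0.5038 -0.0171  0.1711] -> [-0.51 -0.36]
rt [-0.51 -0.36] [ 0.5037 -0.0177  0.1712] -> [-0.4  -0.34]
t 31.0 pos [ 0.5051 -0.0168  0.172 ] yaw -0.346 tilt 0.53 shift cm [-3.04  9.82  2.29] rows 3.0 per row [-1.01  3.27  0.76] turn None j6 0.16 w 0.06102446001548022 F [0.6 1.3 0.9]
```

>>> servo_tool:
  targets:
    - [-1.2, 4, 0, 0, -0.4]

```text
time: 31.1
tool_pos: [0.482, -0.0482, 0.172]
tool_rot: [0.985, -0.17, -0.002, 0.003]
ft_force: [-0.0, -1.0, 0.4]
grip_width: 0.0613
```

```bash
python3 -c "
from st import *
st(3);st(1);go(.443,-.099,.15)"
```

```text
rt [-0.3  -0.27] [ 0.482  -0.0482  0.172 ] -> [-0.45 -0.35]
rt [-0.45 -0.35] [ 0.4798 -0.0505  0.1715] -> [-0.39 -0.33]
t 31.3 pos [ 0.4805 -0.0499  0.1719] yaw -0.347 tilt 0.51 shift cm [-1.85  5.88  2.24] rows 2.0 per row [-0.93  2.94  1.12] turn None j6 0.09 w 0.060917005714666385 F [ 0.6 -0.1  0.6]
```

>>> servo_tool:
  targets:
    - [-1.2, 4, 0.5, 0, -0.4]

```text
time: 31.4
tool_pos: [0.4586, -0.081, 0.1681]
tool_rot: [0.985, -0.17, -0.002, 0.002]
ft_force: [-0.4, -1.2, 0.3]
grip_width: 0.0612
```

```bash
python3 -c "
from st import *
st(3);st(1);go(.443,-.099,.12)"
```

```text
rt [-0.18 -0.27] [ 0.4586 -0.081   0.1681] -> [-0.41 -0.33]
rt [-0.41 -0.33] [ 0.4556 -0.0833  0.1667] -> [-0.36 -0.32]
t 31.6 pos [ 0.4562 -0.0828  0.1671] yaw -0.347 tilt 0.48 shift cm [-0.67  1.94  4.72] rows 2.0 per row [-0.33  0.97  2.36] turn None j6 0.0 w 0.06096263148016436 F [-0.1 -0.1 -0.5]
```

>>> servo_tool:
  targets:
    - [-0.6, 1.9, 4, 0, -0.4]

```text
time: 31.7
tool_pos: [0.4501, -0.0989, 0.1323]
tool_rot: [0.985, -0.172, 0.003, 0.003]
ft_force: [0.3, -1.4, 0.1]
grip_width: 0.0607
```

```bash
python3 -c "
from st import *
st(3);st(2);go(.443,-.099,.085)"
```

```text
rt [ 0.39 -0.37] [ 0.4501 -0.0989  0.1323] -> [-0.62 -0.25]
rt [-0.62 -0.25] [ 0.4426 -0.0973  0.1253] -> [-0.3 -0.3]
t 31.95 pos [ 0.445  -0.0981  0.128 ] yaw -0.347 tilt 0.43 shift cm [-0.14  0.13  4.3 ] rows 1.0 per row [-0.14  0.13  4.3 ] turn None j6 -0.04 w 0.06080005544628153 F [-0.4 -0.3  0.2]
```

>>> servo_tool:
  targets:
    - [0, 0, 4, 0, -0.4]

```text
time: 32.05
tool_pos: [0.4515, -0.0997, 0.0943]
tool_rot: [0.985, -0.172, 0.004, 0.004]
ft_force: [1.8, -0.5, -0.9]
grip_width: 0.0611
```

```bash
python3 -c "
from st import *
st(3);st(2);go(.443,-.099,.032)"
```

```text
rt [ 0.51 -0.41] [ 0.4515 -0.0997  0.0943] -> [-0.47 -0.26]
rt [-0.47 -0.26] [ 0.4443 -0.0971  0.0876] -> [-0.2  -0.31]
t 32.3 pos [ 0.4461 -0.0982  0.0898] yaw -0.346 tilt 0.37 shift cm [-0.24  0.15  5.78] rows 2.0 per row [-0.12  0.07  2.89] turn None j6 -0.04 w 0.06064384863389135 F [-0.2 -0.1  0.4]
```

>>> servo_tool:
  targets:
    - [-0.3, 0.1, 3.2, 0, -0.4]

```text
time: 32.4
tool_pos: [0.4486, -0.1001, 0.0634]
tool_rot: [0.985, -0.172, 0.004, 0.004]
ft_force: [0.6, -1.2, 0.8]
grip_width: 0.0612
```

```bash
python3 -c "
from st import *
st(3);st(2);go(.443,-.099,.032)"
```

```text
rt [ 0.5  -0.42] [ 0.4486 -0.1001  0.0634] -> [-0.29 -0.29]
rt [-0.29 -0.29] [ 0.4423 -0.0979  0.0581] -> [-0.1  -0.33]
t 32.65 pos [ 0.4438 -0.0985  0.0594] yaw -0.346 tilt 0.34 shift cm [-0.05  0.06  2.74] rows 1.0 per row [-0.05  0.06  2.74] turn None j6 -0.04 w 0.060831048215605615 F [0.4 0.5 0.2]
```

>>> servo_tool:
  targets:
    - [0, 0.1, 2.4, 0, -0.4]

```text
time: 32.75
tool_pos: [0.4476, -0.1011, 0.0397]
tool_rot: [0.985, -0.172, 0.003, 0.004]
ft_force: [1.6, -0.3, 0.1]
grip_width: 0.061
```

```bash
python3 -c "
from st import *
st(3);st(2);go(.443,-.099,.032)
p,d=eyes.capture('side');cv2.imwrite('pics/s12.png',cv2.resize(p[160:360,200:460,::-1],None,fx=3,fy=3))"
```

```text
rt [ 0.42 -0.4 ] [ 0.4476 -0.1011  0.0397] -> [-0.15 -0.32]
rt [-0.15 -0.32] [ 0.4432 -0.0995  0.0359] -> [-0.03 -0.33]
t 33.0 pos [ 0.4441 -0.0998  0.0367] yaw -0.346 tilt 0.34 shift cm [-0.13 -0.04  0.47] rows 1.0 per row [-0.13 -0.04  0.47] turn None j6 -0.04 w 0.06091708965739641 F [-1.1 -0.3  0.3]
```

View pics/s12.png

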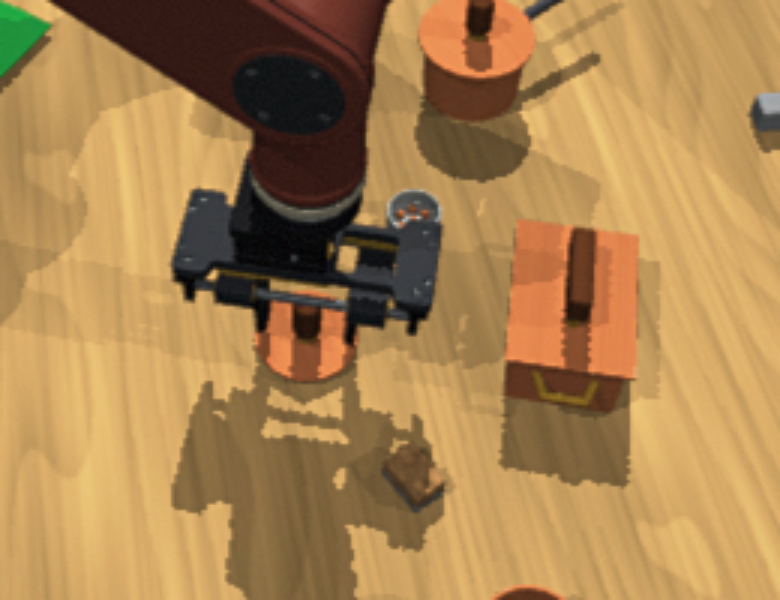

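The small lid's knob lies between the fingers at crop (306,322), and the tin and block stand clear. Gripping and lifting.

>>> servo_tool:
  targets:
    - [-0.1, 0, 0.4, 0, 1]

```text
time: 33.15
tool_pos: [0.4445, -0.1, 0.0341]
tool_rot: [0.985, -0.172, 0.001, 0.003]
ft_force: [-0.0, -1.0, -0.1]
grip_width: 0.0577
```

```bash
python3 -c "
from st import *
st(11);go(.5393,-.3833,.17)"
```

```text
rt [ 0.15 -0.36] [ 0.4445 -0.1     0.0341] -> [ 0.01 -0.34]
t 33.7 pos [ 0.4434 -0.0996  0.0328] yaw -0.346 tilt 0.34 shift cm [ 18.66  23.51 -13.57] rows 7.0 per row [ 2.67  3.36 -1.94] turn None j6 -0.04 w 0.02317231910488457 F [0.4 0.  0. ]
```

>>> servo_tool:
  targets:
    - [0, 0, -4.5, 0, 1]

```text
time: 33.8
tool_pos: [0.438, -0.0973, 0.0723]
tool_rot: [0.985, -0.172, -0.007, 0.002]
ft_force: [0.6, 0.9, -0.4]
grip_width: 0.0228
```

```bash
python3 -c "
from st import *
st(3);st(1)"
```

```text
rt [-0.78 -0.21] [ 0.438  -0.0973  0.0723] -> [ 0.32 -0.39]
rt [ 0.32 -0.39] [ 0.4457 -0.1002  0.0803] -> [ 0.14 -0.36]
```

>>> servo_tool:
  targets:
    - [0, 0, -4.5, 0, 1]

```text
time: 34.1
tool_pos: [0.4386, -0.0972, 0.1174]
tool_rot: [0.985, -0.172, -0.006, 0.002]
ft_force: [0.5, -0.6, -1.5]
grip_width: 0.0233
```

```bash
python3 -c "
from st import *
st(3);st(1)"
```

```text
rt [-0.69 -0.23] [ 0.4386 -0.0972  0.1174] -> [ 0.35 -0.4 ]
rt [ 0.35 -0.4 ] [ 0.4456 -0.0999  0.1252] -> [ 0.16 -0.37]
```

>>> servo_tool:
  targets:
    - [0, 0, -4.5, 0, 1]

```text
time: 34.4
tool_pos: [0.4385, -0.0969, 0.1612]
tool_rot: [0.985, -0.172, -0.006, 0.002]
ft_force: [-0.1, -0.4, -0.8]
grip_width: 0.0232
```

```bash
python3 -c "
from st import *
st(3);st(1);go(.5393,-.3833,.17)"
```

```text
rt [-0.73 -0.22] [ 0.4385 -0.0969  0.1612] -> [ 0.27 -0.39]
rt [ 0.27 -0.39] [ 0.4449 -0.0993  0.1691] -> [ 0.1  -0.36]
t 34.6 pos [ 0.4437 -0.0989  0.1675] yaw -0.346 tilt 0.37 shift cm [18.64 23.51 -0.06] rows 7.0 per row [ 2.66  3.36 -0.01] turn None j6 -0.04 w 0.02346134175528869 F [ 0.5  0.7 -1.7]
```

>>> servo_tool:
  targets:
    - [2, 2.4, -0.3, 0, 1]
    - [2.7, 3.4, -0.3, 0, 1]
    - [2.7, 3.4, -0.3, 0, 1]
    - [2.7, 3.4, -0.3, 0, 1]

```text
time: 35.0
tool_pos: [0.4905, -0.2475, 0.1675]
tool_rot: [0.986, -0.168, -0.009, -0.001]
ft_force: [-0.1, 1.4, -1.0]
grip_width: 0.0233
```

```bash
python3 -c "
from st import *
st(3);st(1);go(.5393,-.3833,.17)"
```

```text
rt [-0.99 -0.15] [ 0.4905 -0.2475  0.1675] -> [-1.02 -0.17]
rt [-1.02 -0.17] [ 0.4903 -0.2483  0.1672] -> [-1.04 -0.14]
t 35.2 pos [ 0.49   -0.2468  0.1674] yaw -0.341 tilt 1.05 shift cm [ 9.2  11.22 -0.43] rows 3.0 per row [ 3.07  3.74 -0.14] turn None j6 -0.26 w 0.023389659993195817 F [ 0.6  0.6 -0.5]
```

>>> servo_tool:
  targets:
    - [2.5, 3.4, 0, 0, 1]

```text
time: 35.3
tool_pos: [0.5005, -0.2821, 0.1644]
tool_rot: [0.986, -0.168, -0.012, -0.004]
ft_force: [0.3, 0.2, 0.1]
grip_width: 0.023
```

```bash
python3 -c "
from st import *
st(3);st(1);go(.5393,-.3833,.16,-.346)"
```

```text
rt [-1.42 -0.03] [ 0.5005 -0.2821  0.1644] -> [-1.22 -0.16]
rt [-1.22 -0.16] [ 0.5013 -0.2867  0.1649] -> [-1.22 -0.14]
t 35.5 pos [ 0.5013 -0.2858  0.1652] yaw -0.341 tilt 1.23 shift cm [6.86 7.92 0.37] rows 3.0 per row [2.29 2.64 0.12] turn 0.005 j6 -0.31 w 0.023372589301327427 F [ 1.1  1.  -2. ]
```

>>> servo_tool:
  targets:
    - [3, 3.6, 0, 0, 1]

```text
time: 35.6
tool_pos: [0.5156, -0.3233, 0.1626]
tool_rot: [0.986, -0.168, -0.013, -0.005]
ft_force: [1.4, -1.0, -1.6]
grip_width: 0.023
```

```bash
python3 -c "
from st import *
st(3);st(1)"
```

```text
rt [-1.62 -0.03] [ 0.5156 -0.3233  0.1626] -> [-1.33 -0.18]
rt [-1.33 -0.18] [ 0.5171 -0.3294  0.1633] -> [-1.32 -0.16]
```

>>> servo_tool:
  targets:
    - [3, 3.3, -2, 0, 1]

```text
time: 35.9
tool_pos: [0.5301, -0.361, 0.1764]
tool_rot: [0.986, -0.168, -0.018, -0.008]
ft_force: [1.1, 0.1, -1.4]
grip_width: 0.0231
```

```bash
python3 -c "
from st import *
st(2);go(.5393,-.3833,.16,-.346)"
```

```text
rt [-2.28  0.01] [ 0.5301 -0.361   0.1764] -> [-1.06 -0.29]
t 36.0 pos [ 0.5361 -0.3719  0.185 ] yaw -0.341 tilt 1.1 shift cm [0.74 0.97 2.49] rows 1.0 per row [0.74 0.97 2.49] turn 0.005 j6 -0.38 w 0.023036367925307756 F [ 0.5 -0.4  0.3]
```

>>> servo_tool:
  targets:
    - [0.4, 0.8, 2.8, 0, 1]

```text
time: 36.1
tool_pos: [0.5397, -0.3812, 0.1625]
tool_rot: [0.986, -0.169, -0.005, 0.001]
ft_force: [0.4, -0.3, -1.1]
grip_width: 0.0235
```

>>> servo_tool:
  targets:
    - [0, 0, 0, 0, 1]

```text
time: 36.2
tool_pos: [0.5377, -0.3789, 0.1589]
tool_rot: [0.986, -0.169, -0.008, -0.001]
ft_force: [-1.3, 0.6, -1.8]
grip_width: 0.0232
```

```bash
python3 -c "
from st import *
st(3);st(2);go(.5393,-.3833,.135,-.346)"
```

```text
rt [-0.87 -0.27] [ 0.5377 -0.3789  0.1589] -> [-0.43 -0.3 ]
rt [-0.43 -0.3 ] [ 0.5401 -0.3802  0.1641] -> [-0.39 -0.32]
t 36.45 pos [ 0.5403 -0.3807  0.1643] yaw -0.339 tilt 0.5 shift cm [0.02 0.27 2.93] rows 1.0 per row [0.02 0.27 2.93] turn 0.007 j6 -0.39 w 0.023154723583612077 F [-0.1  0.4 -0.8]
```

>>> servo_tool:
  targets:
    - [0, 0.3, 2.8, 0, 1]

```text
time: 36.55
tool_pos: [0.5421, -0.3852, 0.1422]
tool_rot: [0.986, -0.168, 0.0, 0.004]
ft_force: [0.3, -0.7, -1.0]
grip_width: 0.0231
```

```bash
python3 -c "
from st import *
st(3);st(2);p,d=plate(.1,.13,(.539,-.383),.06)
cv2.imwrite('pics/s13.png',cv2.resize(p[220:420,240:500,::-1],None,fx=3,fy=3));go(.5393,-.3833,.1)"
```

```text
rt [ 0.2  -0.38] [ 0.5421 -0.3852  0.1422] -> [-0.6  -0.29]
rt [-0.6  -0.29] [ 0.538  -0.3822  0.1352] -> [-0.37 -0.32]
side n 705 enc mm [ 536.6 -384.2] diam 83.0 z 0.1162 slope deg [-0.2  1.3] rect [array([ 530.9, -399.3]), array([43.4, 82.2]), np.float64(69.2)]
t 36.85 pos [ 0.5395 -0.3837  0.1377] yaw -0.339 tilt 0.45 shift cm [-0.01 -0.05  3.77] rows 1.0 per row [-0.01 -0.05  3.77] turn None j6 -0.39 w 0.02335614654796049 F [ 0.4 -0.4 -1. ]
```

View pics/s13.png

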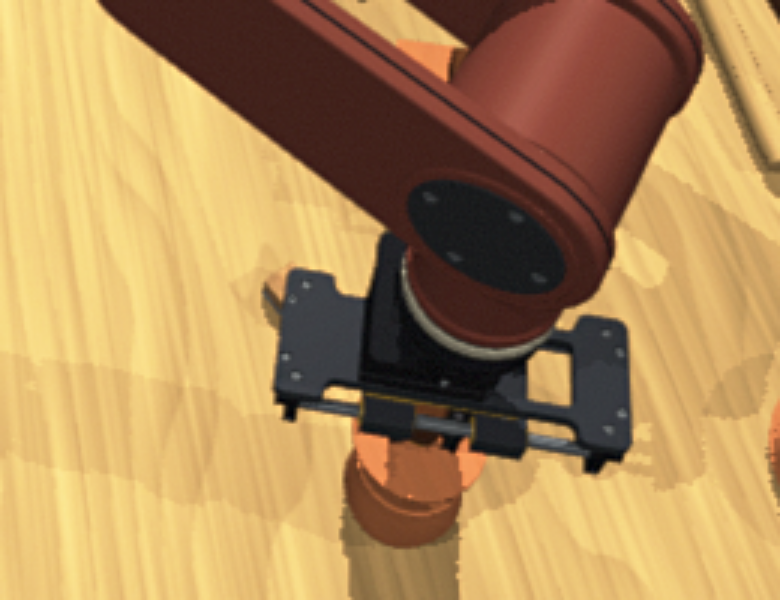

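The side view shows the plate within 2 mm of the mouth. Lowering.

>>> servo_tool:
  targets:
    - [0.1, 0, 2.2, 0, 1]

```text
time: 36.95
tool_pos: [0.543, -0.3862, 0.1208]
tool_rot: [0.986, -0.169, 0.0, 0.004]
ft_force: [-0.0, -0.7, -0.3]
grip_width: 0.0234
```

```bash
python3 -c "
from st import *
st(3);st(2);go(.54,-.3833,.1)"
```

```text
rt [ 0.19 -0.38] [ 0.543  -0.3862  0.1208] -> [-0.43 -0.31]
rt [-0.43 -0.31] [ 0.5398 -0.3835  0.1152] -> [-0.27 -0.33]
t 37.2 pos [ 0.5406 -0.3843  0.1167] yaw -0.339 tilt 0.42 shift cm [-0.08 -0.08  1.67] rows 1.0 per row [-0.08 -0.08  1.67] turn None j6 -0.39 w 0.023061506478964263 F [-0.6  0.2 -0.1]
```

>>> servo_tool:
  targets:
    - [0, -0.1, 1, 0, 1]

```text
time: 37.3
tool_pos: [0.5423, -0.3847, 0.1094]
tool_rot: [0.986, -0.169, -0.001, 0.003]
ft_force: [0.1, -0.4, -1.1]
grip_width: 0.0229
```

```bash
python3 -c "
from st import *
st(3);st(2);go(.54,-.3833,.1)"
```

```text
rt [ 0.01 -0.36] [ 0.5423 -0.3847  0.1094] -> [-0.33 -0.32]
rt [-0.33 -0.32] [ 0.5406 -0.383   0.1062] -> [-0.27 -0.33]
t 37.55 pos [ 0.5409 -0.3833  0.1067] yaw -0.339 tilt 0.43 shift cm [-0.08  0.03  0.67] rows 1.0 per row [-0.08  0.03  0.67] turn None j6 -0.39 w 0.02305136453582319 F [ 0.7  0.1 -0.8]
```

>>> servo_tool:
  targets:
    - [-0.1, 0, 0.6, 0, 1]

```text
time: 37.65
tool_pos: [0.5407, -0.3837, 0.1019]
tool_rot: [0.986, -0.169, -0.002, 0.002]
ft_force: [0.0, 0.2, -0.9]
grip_width: 0.023
```

```bash
python3 -c "
from st import *
st(4);go(.54,-.3833,.1)"
```

```text
rt [-0.13 -0.34] [ 0.5407 -0.3837  0.1019] -> [-0.3  -0.32]
t 37.85 pos [ 0.5397 -0.3829  0.1005] yaw -0.339 tilt 0.44 shift cm [0.04 0.03 0.05] rows 1.0 per row [0.04 0.03 0.05] turn None j6 -0.39 w 0.02311082617728526 F [ 0.1 -0.5 -1.4]
```

>>> servo_tool:
  targets:
    - [0, 0, 0, 0, -0.2]

```text
time: 37.95
tool_pos: [0.5398, -0.3829, 0.1006]
tool_rot: [0.986, -0.169, -0.004, 0.001]
ft_force: [0.4, 0.3, 0.6]
grip_width: 0.026
```

```bash
python3 -c "
from st import *
st(7);go(.54,-.3833,.1)"
```

```text
rt [-0.29 -0.33] [ 0.5398 -0.3829  0.1006] -> [-0.29 -0.33]
t 38.3 pos [ 0.5398 -0.3829  0.1006] yaw -0.339 tilt 0.43 shift cm [0.03 0.03 0.06] rows 1.0 per row [0.03 0.03 0.06] turn None j6 -0.39 w 0.04893387281456995 F [ 0.2 -0.2 -0.6]
```

>>> servo_tool:
  targets:
    - [0, 0, -4.5, 0, -0.2]

```text
time: 38.4
tool_pos: [0.5362, -0.3795, 0.1382]
tool_rot: [0.986, -0.169, -0.009, -0.002]
ft_force: [-0.3, -0.8, -0.5]
grip_width: 0.0507
```

```bash
python3 -c "
from st import *
st(3);st(1)"
```

```text
rt [-1.09 -0.24] [ 0.5362 -0.3795  0.1382] -> [ 0.15 -0.38]
rt [ 0.15 -0.38] [ 0.5423 -0.3847  0.15  ] -> [-0.06 -0.35]
```

>>> servo_tool:
  targets:
    - [0, 0, -4.5, 0, -0.2]

```text
time: 38.7
tool_pos: [0.5373, -0.3801, 0.1843]
tool_rot: [0.986, -0.169, -0.008, -0.002]
ft_force: [-0.2, 0.1, -1.6]
grip_width: 0.0525
```

```bash
python3 -c "
from st import *
st(3);st(1);go(.276,-.50,.25)"
```

```text
rt [-0.95 -0.25] [ 0.5373 -0.3801  0.1843] -> [ 0.29 -0.39]
rt [ 0.29 -0.39] [ 0.5429 -0.3849  0.196 ] -> [ 0.07 -0.37]
t 38.9 pos [ 0.5419 -0.384   0.1936] yaw -0.339 tilt 0.37 shift cm [-21.21  19.82  -5.5 ] rows 6.0 per row [-3.54  3.3  -0.92] turn None j6 -0.39 w 0.051825528407612245 F [ 0.4 -0.2 -1. ]
```

Moving the arm aside for a clear last look.

>>> servo_tool:
  targets:
    - [-3, 3, -2, 0, -0.2]
    - [-3.5, 3.3, -2, 0, -0.2]
    - [-3.5, 3.3, -1, 0, -0.2]
    - [-3.5, 3.3, -1, 0, -0.2]
    - [-3, 2.5, -1, 0, -0.2]

```text
time: 39.4
tool_pos: [0.3302, -0.4697, 0.2526]
tool_rot: [0.986, -0.164, -0.008, -0.004]
ft_force: [-0.8, -0.2, -1.1]
grip_width: 0.0521
```

```bash
python3 - <<'E'
from st import *
st(4)
for n in('side','top'):
    for nm,xy,h,R in(('small',(.539,-.383),.075,.055),('medium',(.641,.146),.065,.065),('large',(.529,.392),.07,.08),('oblong',(.646,-.13),.06,.085)):
        print(nm,end=' ')
        try: p,d=plate(h-.006,h+.012,xy,R,n)
        except Exception as e: print(e)
    cv2.imwrite(f'pics/end_{n}.png',p[...,::-1])
    c=cloud(n,d)
    for nm,xy,lo in(('tin',(.5525,-.003),.008),('blk',(.500,-.233),.01),('cube',(.494,.2285),.01)):
        m=(np.hypot(c[...,0]-xy[0],c[...,1]-xy[1])<.035)&(c[...,2]>lo)&(c[...,2]<.04)&(d>0);print(nm,c[m].mean(0).round(4))
E
```

```text
rt [-0.97 -0.32] [ 0.3302 -0.4697  0.2526] -> [-0.91 -0.27]
small side n 1299 enc mm [ 538.4 -380.1] diam 84.5 z 0.0786 slope deg [-0.1  0.1] rect [array([ 538.6, -380.2]), array([82.3, 82.5]), np.float64(37.0)]
medium side n 756 enc mm [644.7 149.4] diam 114.0 z 0.0687 slope deg [-0.1  0. ] rect [array([639.6, 147.4]), array([103.4, 102.4]), np.float64(77.9)]
large side n 868 enc mm [526.5 392.4] diam 132.2 z 0.0738 slope deg [-0.2  0.1] rect [array([526.6, 391.3]), array([126.6, 128.2]), np.float64(2.6)]
oblong side n 1754 enc mm [ 645.4 -128.7] diam 161.1 z 0.0636 slope deg [-0.1  0.1] rect [array([ 645.6, -127.8]), array([135. ,  96.6]), np.float64(70.0)]
tin [ 0.5518 -0.0011  0.0163]
blk [ 0.5038 -0.2431  0.0203]
cube [0.4932 0.2267 0.0244]
small top n 769 enc mm [ 540.9 -382.1] diam 84.7 z 0.079 slope deg [0.1 0. ] rect [array([ 541. , -381.5]), array([81.8, 82.9]), np.float64(45.2)]
medium top n 1196 enc mm [645.  149.3] diam 110.9 z 0.0689 slope deg [-0.1 -0.2] rect [array([641.8, 146.7]), array([101.9, 103.1]), np.float64(81.9)]
large top n 1904 enc mm [528.6 390.1] diam 129.0 z 0.0739 slope deg [0. 0.] rect [array([528.7, 390.1]), array([126.4, 126.6]), np.float64(63.6)]
oblong top n 1674 enc mm [ 648.2 -130.2] diam 160.9 z 0.064 slope deg [0. 0.] rect [array([ 647.2, -130.5]), array([131.7,  97.1]), np.float64(70.2)]
tin [ 0.5542 -0.0043  0.0152]
blk [ 0.501  -0.2323  0.0214]
cube [0.4953 0.2285 0.0272]
```

View pics/end_side.png

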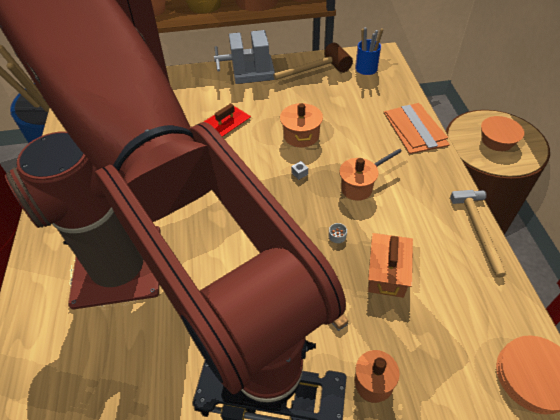

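View pics/end_top.png

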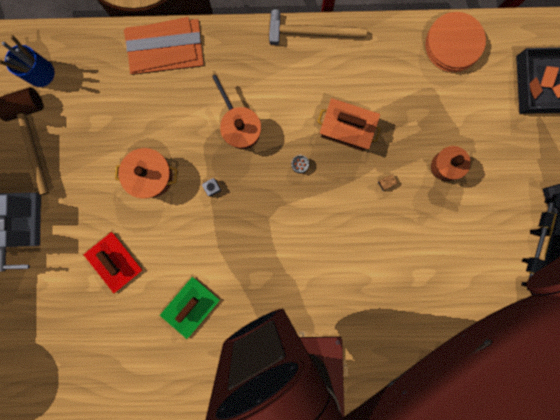

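All four lids are flat on their vessels: large (145,172), medium (240,127), oblong (350,124) and small (451,164) in the top view. In that view the tin (301,164) and the block (388,183) have not moved. In the side view the arm hides most of the block, which explains its shifted reading there.

```bash
python3 -c "
from rig import workorder
print(workorder.job_done())"
```

```text
the job is handed in; nothing more can be done
None
```

All four lids are on their vessels: the three round ones by size and the copper oblong one on the oblong dish. The red and green look-alikes were left alone. The job was handed in at about 40 s, and the highest wrist force in my readings was about 4 N.

- **Lids:** in both cameras every plate lies within 0.2° of level. Plate tops are at 79, 69, 74 and 64 mm (small, medium, large, oblong), each rim height plus the 4 mm plate. Lid centres agree with the mouth positions measured at the start to about 2 mm, and play is 6 mm.
- **Bystanders:** the tin and the block read within 1 mm of their starting places in the top view. The block's side-view reading came out about 10 mm off because the arm hid most of it there.
- **Disagreements:** the two cameras differ by about 2 mm, which is their calibration limit. The enclosing circle on the medium lid read 111–114 mm across instead of 104, probably because it picked up some of the handle. The rectangle fit there gave 102–103 mm.
- **Tilt:** the tool drifted up to about 4° from vertical during the moves. I brought it back to about 1° before every lid was set down, except the large lid, which was lowered at 1.3°.

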